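Slide the blanks crate under the rolling mill's outlet and fold the apron into it

ROBOT

A 6-joint arm with a two-finger parallel gripper is mounted at the origin on the work surface. World frame = base frame: x ahead of the robot, y to its left, z up, the work surface at z = 0. Lengths are in m, angles in rad, forces in N, time in s.
With the tool pointing down it reaches from about 0.35 to 0.975 m from the base axis. Payload 4.9 kg.
Tool frame: the origin (TCP) lies midway between the tips of the shut fingers; the grasp point (between the pads) lies 19 mm behind it; z points along the fingers, y is the direction in which the jaws open and shut (so a half turn about z gives the same grasp; the last joint's range is limited). The gripper opens to 85 mm and grips with 20 to 120 N. Pads are 22 mm wide; open, the fingers measure 114 mm over their backs; the gripper's body (76 mm by 85 mm) begins 54 mm behind the grasp point. The pads swing forward as they close: fully open they stand 13 mm farther back than shut.
Start: joints at [1.116, 0.053, 1.613, -0, 1.476, -0.119], TCP at [0.206, 0.59, 0.231] pointing down, gripper open.
Joint ranges: [-3.01, 3.01], [-1.01, 2.22], [0.06, 2.58], [-1.02, 4.17], [0.09, 2.62], [-3.14, 3.14]. Speed limits (rad/s): [2.57, 2.57, 3.14, 3.14, 3.14, 3.14].

INTERFACE

Orientations are given as a unit quaternion [w, x, y, z].
In Python, from plant import manip gives the robot as it stands. The module is installed in compiled form; this text tells all that it offers.
- The arm moves only by the tool move_arm, never from a script. Its argument "rows" is a list of rows, each an object of numbers: "tx", "ty", "tz": the shift along the tool's x, y, z in m; "ax", "ay", "az": the turn, a rotation vector about the tool's x, y, z in degrees; "jaw": the closure in counts, from 0 (fully open) to 255 (shut). In form: [{"tx": .., "ty": .., "tz": .., "ax": .., "ay": .., "az": .., "jaw": ..}, ...]. A call has 1 to 12 rows; each row shifts and turns the pose as measured when the row begins, along the tool's axes as they then stand; what a row does not reach is not made up. A row lasts 1/10 s, in which the tool goes at most 50 mm and 8.59 degrees, less where a joint would pass 70% of its speed; a pose out of reach is approached as far as the arm can. A call with a gripper value outside its range is refused whole. The fingers move at their own pace and stop on an object; the grip force is fixed at half the most. Time passes only in rows, so rows that do not move let the fingers close. It gives the time, the measured TCP pose, the force and the opening at its end, in the units of the state.
- manip.state(): the state, without advancing time (a new reading comes with each control period).
- manip.grab_frame(name): name is "scene" or "top" or "wrist"; returns a dict with "color" (480x640x3 uint8, red, green, blue), "intrinsics" (3x3 intrinsics, pixels), "R" (3x3) and "t" (3): a world point X has camera coordinates R X + t. Camera axes: x right, y down, z forward; pixel columns grow to the right and rows downward; lengths in m; the calibration is good to about 2 mm. A picture is of the moment at which its call begins. There is no depth.
- manip.job_done(): hands the job in, once; it reports no verdict.
The state is a dict: "time": time; "joint_pos": joint angles; "joint_vel": joint speeds; "joint_efforts": joint torques, N m; "tool_pos": TCP position; "tool_rot": TCP orientation; "contact_force": force on the tool from outside, world axes, zero at the start; "ft_torque": the same for the moment, N m; "gripper_width": opening from 0.0 (shut) to 1.0 (fully open).
Only numpy, scipy, OpenCV 4.12 (cv2) and the standard library are available. Lean on these libraries where they do the work, as an engineer would, in place of code of your own. Each camera call takes 0.05 s, during which the arm holds its last target.

TASK

Slide the tall, heavy steel crate across the bench until it stands square against the bed of the rolling mill, centred under the outlet trough, and then fold the hinged apron at the end of the trough all the way down so that it leads into the crate. The crate is narrow and tips if it is pushed high, so push it low near its base: it must stay flat on the bench, never tipped up or lifted. Nothing is to be picked up; leave the other things on the bench where they are.

Things in the scene. Friction and masses are not known exactly. Their poses are not given: they have to be found in the camera images.
- crate: tall open-topped grey steel crate part filled with short bars: 140 mm along its x, 100 along its y, 160 high, walls 4. Origin: centre of its underside. 1.5 to 2.3 kg, friction on the bench 0.5 to 0.7 (8 to 16 N move it); pushed along its y higher than about 70 mm it tips. Starts right of the mill, nearer the robot than the mill's centre line, roughly square to the bench
- mill: blue three-stand rolling mill, fixed at the left. Origin: bench height, middle of the bed plate's straight outlet edge, which faces the crate and stops it; y runs from the edge into the machine along its centre line, x along the edge. Bed 240 mm wide (x), 30 high. Pushed home, the crate's 140 mm side lies along the edge and its origin at x 0, y -50 mm in this frame
- apron (a joint): steel plate 80 mm wide, 85 long, 10 mm side lips (72 mm clear between), hinged on the trough's end. 0: folded up, pointing away from the mill and 60 deg above level; 1.71 rad: down on its stop, 38 deg below level, free edge 12 mm below the crate's rim. Starts at 0 to 0.35. Stiff hinge (0.2 N m, 3 N at the edge), stays where left; push it on its upper, mill-side face
- apron_hinge (a point): middle of the apron's hinge line, which is parallel to the mill's x, at x 0, y 5, z 200 mm in the mill's frame. Behind it (+y of the mill) the fixed outlet trough, 84 mm wide, rims up to 232 mm high, leads from the roll housing, which begins 75 mm behind the bed's edge and is 330 mm high (its screws 413 mm)
- apron_edge (a point): middle of the apron's free edge, 85 mm from the hinge line
- roll_a: bystander: spare steel mill roll standing on end on the bench, 56 mm diameter, 50 mm high, with a 24 mm neck up to 75 mm. Origin: centre of its underside
- roll_b: bystander: second spare roll, the same, on the far side of the bench
- pliers: bystander: pliers lying flat, 190 mm long, 72 mm wide, 16 mm high. Origin: under the pivot; jaws to its +x
- oiler: bystander: oil bottle standing, 52 mm diameter, 130 mm high. Origin: centre of its underside
- spanner: bystander: spanner lying along its x, 190 mm long
- brush: bystander: hand brush lying along its x, 200 mm long
- tray: bystander: empty black tray, 140 by 100 mm, 40 mm high. Origin: centre of its underside

How it is judged:
By the outcome, as a careful person would: the job done as asked, in the order asked, and still so for the second after the job is handed in, with the robot touching nothing.
It also fails if it takes over 70 s, if anything falls off the work surface, if the arm or the gripper's body presses on something with over 40 N, if the wrist force passes 120 N, or if a joint passes its speed limit or range.

## Working session

There is one attempt and no reset: what is moved stays moved. The work goes in short steps, Python scripts to look and compute and a tool call to move; the robot and the scene stay as the last step left them, time stands still between calls to the robot, and variables do not carry over. Pictures are saved under pics/ and viewed, and the job is handed in when it is done.

Besides the shell and the picture viewer there is one more tool, called after "Emit:" as name(argument=value, ...) on one line, values as JSON. move_arm: Moves the arm, as the interface text tells. Its arguments: {"type":"object","properties":{"rows":{"type":"array"}},"required":["rows"]}

```bash
mkdir -p pics; cat > h.py <<'E'
import numpy as np, cv2
from plant import manip
def grab(n,fn):
    f=manip.grab_frame(n); cv2.imwrite('pics/'+fn,f['color'][:,:,::-1]); np.savez('pics/'+fn+'.npz',K=f['intrinsics'],R=f['R'],t=f['t']); return f
def load(fn):
    d=np.load('pics/'+fn+'.npz'); return d['K'],d['R'],d['t']
def ray(c,u,v,z):
    K,R,t=c; C=-R.T@t; d=R.T@np.linalg.inv(K)@np.array([u,v,1.]); return C+d*(z-C[2])/d[2]
def proj(c,X):
    K,R,t=c; p=K@(R@np.array(X)+t); return p[:2]/p[2]
E
python3 - <<'E'
from h import *
for n in ['scene','top','wrist']:
    f=grab(n,n+'0.png'); print(n,f['intrinsics'].tolist(),(-f['R'].T@f['t']).round(3),f['R'].round(2).tolist())
s=manip.state(); print(s)
E
```

```text
scene [[534.9613237246427, 0.0, 313.52573357900457], [0.0, 534.9613237246427, 229.94856220455387], [0.0, 0.0, 1.0]] [ 1.181 -0.467  1.168] [[0.62, 0.78, -0.01], [0.62, -0.5, -0.6], [-0.48, 0.37, -0.8]]
top [[476.4290333144842, 0.0, 313.64344829636264], [0.0, 476.4290333144842, 243.4847553754075], [0.0, 0.0, 1.0]] [ 0.34  -0.021  1.527] [[-0.02, -1.0, -0.02], [-0.99, 0.02, -0.16], [0.16, 0.02, -0.99]]
wrist [[411.97836694018184, 0.0, 312.72746831714915], [0.0, 411.97836694018184, 243.7187749303223], [0.0, 0.0, 1.0]] [0.133 0.615 0.373] [[0.33, 0.94, -0.0], [0.9, -0.31, 0.3], [0.28, -0.1, -0.95]]
{'time': 0.15, 'joint_pos': array([ 1.11597773e+00,  5.32596930e-02,  1.61395975e+00,  2.46284902e-05,
        1.47601696e+00, -1.18983567e-01]), 'joint_vel': array([-0.0003927 , -0.00320343, -0.00419998,  0.0013954 ,  0.00084123,
       -0.00142643]), 'joint_efforts': array([ 9.63114835e-04, -3.94248426e+01, -3.70719445e+01, -1.05639047e-04,
        4.72553453e-03, -2.63420918e-05]), 'tool_pos': array([0.20574356, 0.58965411, 0.23032292]), 'tool_rot': array([-2.44331878e-04,  1.67130621e-01,  9.85934420e-01, -7.84811114e-04]), 'contact_force': array([-0.61675226,  0.28643326,  0.4153262 ]), 'ft_torque': array([-0.05984226,  0.00478376,  0.0066806 ]), 'gripper_width': 1.0010942505216074}
```

View pics/scene0.png

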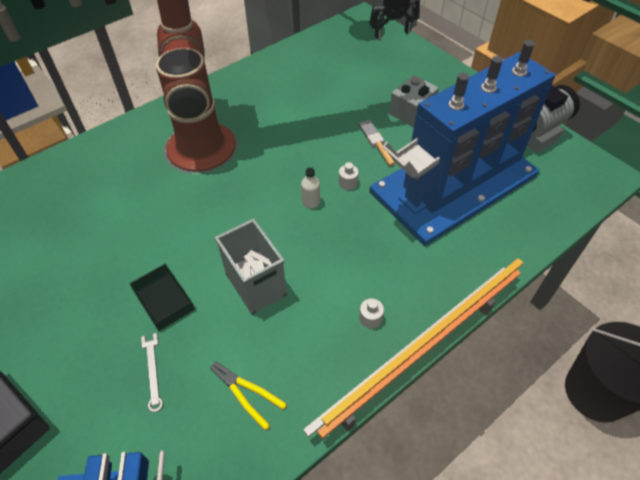

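View pics/top0.png

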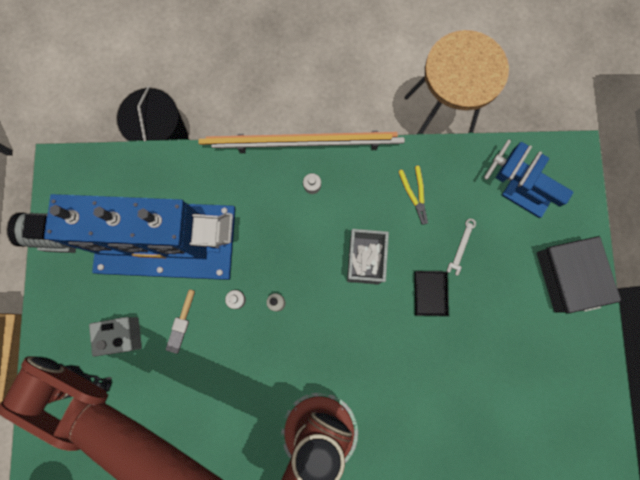

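View pics/wrist0.png

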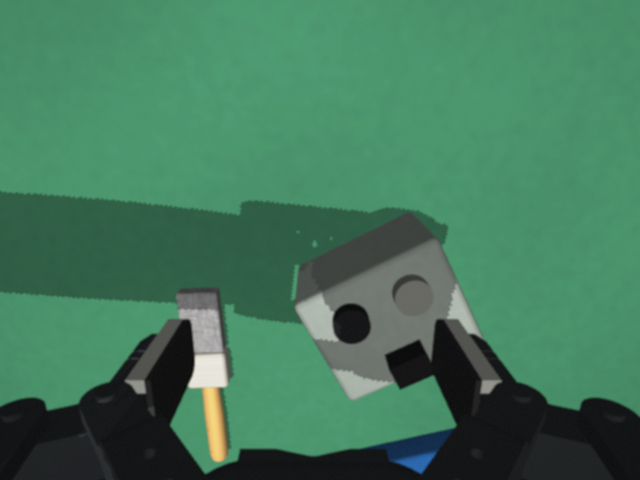

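The scene view shows the mill upper right (bed edge facing the robot's right) and the crate at about (252,265). The top view has the bed edge at u≈233 and the crate at (368,255). I'll zoom in on both.

```bash
python3 - <<'E'
import cv2
a=cv2.imread('pics/top0.png')[170:320,180:400]; cv2.imwrite('pics/topz.png',cv2.resize(a,None,fx=3.6,fy=3.6,interpolation=cv2.INTER_CUBIC))
a=cv2.imread('pics/scene0.png')[120:330,190:470]; cv2.imwrite('pics/scz.png',cv2.resize(a,None,fx=2.8,fy=2.8,interpolation=cv2.INTER_CUBIC))
E
```

```text
(no output)
```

View pics/topz.png

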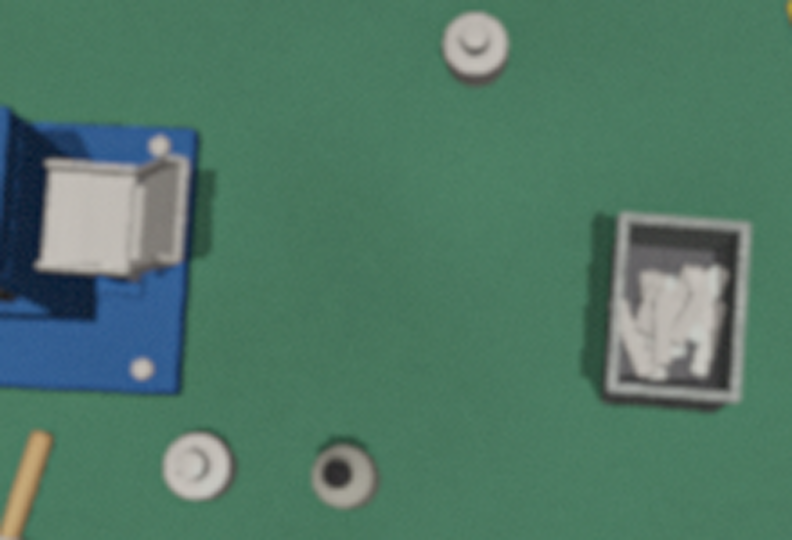

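View pics/scz.png

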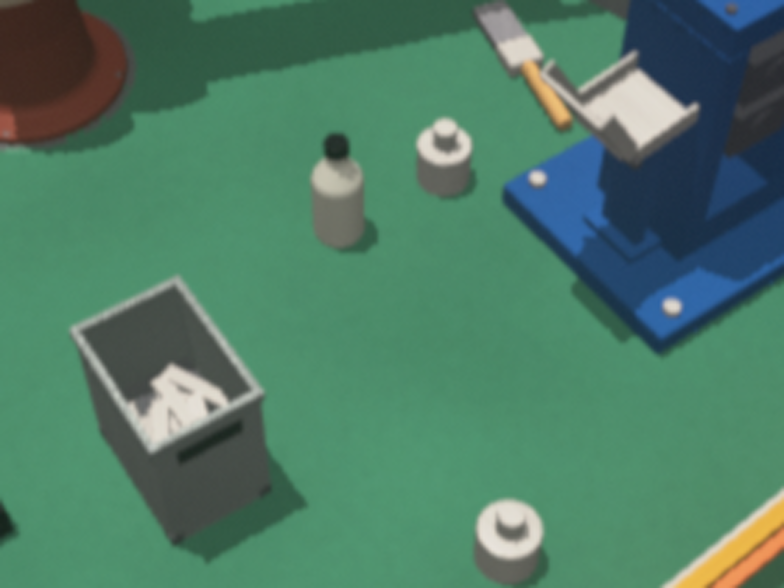

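```bash
cat >> h.py <<'E'
def fitrect(P,L,W):
    # P 4 pts, order: far-left, far-right, near-right, near-left
    P=np.array(P)[:,:2]; c=P.mean(0); return c
def topz(c,pts,z,s=3.6,o=(180,170)): return [ray(c,u/s+o[0]-.36,v/s+o[1]-.36,z) for u,v in pts]
E
python3 - <<'E'
from h import *
c=load('top0.png'); s=load('scene0.png')
b=topz(c,[(197,130),(180,393)],.03); print('bed top',np.round(b,4), np.linalg.norm(b[0]-b[1]))
bs=topz(s,[(503,190),(658,340)],.03,2.8,(190,120)); print('bed scene',np.round(bs,4), np.linalg.norm(bs[0]-bs[1]))
r=topz(c,[(620,212),(750,223),(740,403),(606,397)],.16);print('rim',np.round(r,4),np.mean(r,0))
r=topz(s,[(262,393),(153,450),(72,330),(178,278)],.16,2.8,(190,120));print('rim sc',np.round(r,4),np.mean(r,0))
for k,z in (('a',(198,466)),('oil',(344,476)),('b',(476,45))): 
  print(k,topz(c,[z],.13 if k=='oil' else .05)[0])
# mill frame
for B in (b,bs):
  B=np.array(B)[:,:2]; m=B.mean(0); x=B[0]-B[1]; x/=np.linalg.norm(x); print('mill',m,'xdir(far)',x,np.degrees(np.arctan2(x[1],x[0])))
# apron edge corners on the scene
E
```

```text
bed top [[0.7066 0.2597 0.03  ]
 [0.4703 0.2722 0.03  ]] 0.23661733734982052
bed scene [[0.4783 0.2728 0.03  ]
 [0.7087 0.2593 0.03  ]] 0.23083748915987057
rim [[ 0.5995 -0.1092  0.16  ]
 [ 0.5884 -0.2138  0.16  ]
 [ 0.4432 -0.2     0.16  ]
 [ 0.4498 -0.0938  0.16  ]] [ 0.52021534 -0.15416491  0.16      ]
rim sc [[ 0.5985 -0.11    0.16  ]
 [ 0.5878 -0.2092  0.16  ]
 [ 0.4471 -0.196   0.16  ]
 [ 0.4574 -0.0954  0.16  ]] [ 0.52269485 -0.15264521  0.16      ]
a [0.40553423 0.2520668  0.05      ]
oil [0.39191285 0.1184693  0.13      ]
b [0.77422583 0.0074557  0.05      ]
mill [0.58849107 0.26598608] xdir(far) [ 0.99859887 -0.05291784] -3.0333857918564178
mill [0.59349522 0.26602324] xdir(far) [-0.99829175  0.05842584] 176.65053844290804
```

```bash
cat >> h.py <<'E'
from scipy.spatial.transform import Rotation as Rn
def pose():
    s=manip.state(); q=s['tool_rot']; return np.array(s['tool_pos']),Rn.from_quat([q[1],q[2],q[3],q[0]]),s
def Rgoal(yaw,tilt):
    # tool y along world x rotated yaw(deg); tilt about tool y
    R0=Rn.from_matrix(np.array([[0,1,0],[1,0,0],[0,0,-1.]]).T)
    return Rn.from_euler('z',yaw,degrees=True)*R0*Rn.from_euler('y',tilt,degrees=True)
def plan(wps,p=None,R=None,vmax=.048,amax=8.):
    p0,R0,_=pose(); p=p0 if p is None else p; R=R0 if R is None else R
    for g,Rg,v in wps:
        g=np.array(g); n=max(1,int(np.ceil(np.linalg.norm(g-p)/min(v,vmax))),int(np.ceil(np.degrees((R.inv()*Rg).magnitude())/amax)))
        rv=(R.inv()*Rg).as_rotvec()/n; d=(g-p)/n
        for i in range(n):
            t=R.inv().apply(d); a=np.degrees(rv)
            print('{"tx":%.3f,"ty":%.3f,"tz":%.3f,"ax":%.1f,"ay":%.1f,"az":%.1f},'%(*t,*a)); p=p+d; R=R*Rn.from_rotvec(rv)
        print('--')
E
python3 - <<'E'
from h import *
c=load('top0.png')
for q in [(416,271),(448,272),(447,315),(415,315)]: print('tray',ray(c,*q,.04).round(3))
for q in [(455,265),(472,223)]: print('spanner',ray(c,*q,.005).round(3))
print('plier jaw',ray(c,423,222,.01).round(3))
p,R,s=pose(); print(p)
plan([((.206,.59,.35),R,.05),((.36,.30,.35),R*Rn.from_euler('z',25,degrees=True),.05),((.43,0,.35),R*Rn.from_euler('z',50,degrees=True),.05),((.505,-.28,.30),Rgoal(-5.6,0),.05)])
E
```

```text
tray [ 0.484 -0.313  0.04 ]
tray [ 0.479 -0.412  0.04 ]
tray [ 0.346 -0.401  0.04 ]
tray [ 0.348 -0.303  0.04 ]
spanner [ 0.504 -0.445  0.005]
spanner [ 0.639 -0.508  0.005]
plier jaw [ 0.645 -0.349  0.01 ]
[0.20574356 0.58965411 0.23032292]
{"tx":-0.000,"ty":0.000,"tz":-0.040,"ax":0.0,"ay":0.0,"az":0.0},
{"tx":-0.000,"ty":0.000,"tz":-0.040,"ax":0.0,"ay":0.0,"az":0.0},
{"tx":-0.000,"ty":0.000,"tz":-0.040,"ax":0.0,"ay":0.0,"az":0.0},
--
{"tx":-0.034,"ty":-0.032,"tz":0.000,"ax":-0.0,"ay":0.0,"az":3.6},
{"tx":-0.036,"ty":-0.030,"tz":0.000,"ax":-0.0,"ay":0.0,"az":3.6},
{"tx":-0.038,"ty":-0.027,"tz":0.000,"ax":-0.0,"ay":0.0,"az":3.6},
{"tx":-0.040,"ty":-0.025,"tz":0.000,"ax":-0.0,"ay":0.0,"az":3.6},
{"tx":-0.041,"ty":-0.022,"tz":0.000,"ax":-0.0,"ay":0.0,"az":3.6},
{"tx":-0.043,"ty":-0.020,"tz":0.000,"ax":-0.0,"ay":0.0,"az":3.6},
{"tx":-0.044,"ty":-0.017,"tz":0.000,"ax":-0.0,"ay":0.0,"az":3.6},
--
{"tx":-0.037,"ty":-0.024,"tz":0.000,"ax":-0.0,"ay":-0.0,"az":3.6},
{"tx":-0.038,"ty":-0.021,"tz":0.000,"ax":-0.0,"ay":-0.0,"az":3.6},
{"tx":-0.040,"ty":-0.019,"tz":0.000,"ax":-0.0,"ay":-0.0,"az":3.6},
{"tx":-0.041,"ty":-0.016,"tz":0.000,"ax":-0.0,"ay":-0.0,"az":3.6},
{"tx":-0.042,"ty":-0.014,"tz":0.000,"ax":-0.0,"ay":-0.0,"az":3.6},
{"tx":-0.043,"ty":-0.011,"tz":0.000,"ax":-0.0,"ay":-0.0,"az":3.6},
{"tx":-0.043,"ty":-0.009,"tz":0.000,"ax":-0.0,"ay":-0.0,"az":3.6},
--
{"tx":-0.041,"ty":-0.004,"tz":0.007,"ax":-0.0,"ay":0.0,"az":3.8},
{"tx":-0.041,"ty":-0.001,"tz":0.007,"ax":-0.0,"ay":0.0,"az":3.8},
{"tx":-0.041,"ty":0.001,"tz":0.007,"ax":-0.0,"ay":0.0,"az":3.8},
{"tx":-0.041,"ty":0.004,"tz":0.007,"ax":-0.0,"ay":0.0,"az":3.8},
{"tx":-0.041,"ty":0.007,"tz":0.007,"ax":-0.0,"ay":0.0,"az":3.8},
{"tx":-0.040,"ty":0.009,"tz":0.007,"ax":-0.0,"ay":0.0,"az":3.8},
{"tx":-0.040,"ty":0.012,"tz":0.007,"ax":-0.0,"ay":0.0,"az":3.8},
--
```

Emit:
move_arm(rows=[{"tx": 0, "ty": 0, "tz": -0.04, "ax": 0, "ay": 0, "az": 0, "jaw": 0}, {"tx": 0, "ty": 0, "tz": -0.04, "ax": 0, "ay": 0, "az": 0, "jaw": 0}, {"tx": 0, "ty": 0, "tz": -0.04, "ax": 0, "ay": 0, "az": 0, "jaw": 0}, {"tx": -0.034, "ty": -0.032, "tz": 0, "ax": 0, "ay": 0, "az": 3.6, "jaw": 0}, {"tx": -0.036, "ty": -0.03, "tz": 0, "ax": 0, "ay": 0, "az": 3.6, "jaw": 0}, {"tx": -0.038, "ty": -0.027, "tz": 0, "ax": 0, "ay": 0, "az": 3.6, "jaw": 0}, {"tx": -0.04, "ty": -0.025, "tz": 0, "ax": 0, "ay": 0, "az": 3.6, "jaw": 0}, {"tx": -0.041, "ty": -0.022, "tz": 0, "ax": 0, "ay": 0, "az": 3.6, "jaw": 0}, {"tx": -0.043, "ty": -0.02, "tz": 0, "ax": 0, "ay": 0, "az": 3.6, "jaw": 0}, {"tx": -0.044, "ty": -0.017, "tz": 0, "ax": 0, "ay": 0, "az": 3.6, "jaw": 0}])

```text
time: 1.15
tool_pos: [0.3591, 0.2915, 0.3513]
tool_rot: [0.0, 0.381, 0.925, -0.005]
contact_force: [1.3, -0.2, 0.2]
gripper_width: 0.999
```

Emit:
move_arm(rows=[{"tx": -0.037, "ty": -0.024, "tz": 0, "ax": 0, "ay": 0, "az": 3.6, "jaw": 0}, {"tx": -0.038, "ty": -0.021, "tz": 0, "ax": 0, "ay": 0, "az": 3.6, "jaw": 0}, {"tx": -0.04, "ty": -0.019, "tz": 0, "ax": 0, "ay": 0, "az": 3.6, "jaw": 0}, {"tx": -0.041, "ty": -0.016, "tz": 0, "ax": 0, "ay": 0, "az": 3.6, "jaw": 0}, {"tx": -0.042, "ty": -0.014, "tz": 0, "ax": 0, "ay": 0, "az": 3.6, "jaw": 0}, {"tx": -0.043, "ty": -0.011, "tz": 0, "ax": 0, "ay": 0, "az": 3.6, "jaw": 0}, {"tx": -0.043, "ty": -0.009, "tz": 0, "ax": 0, "ay": 0, "az": 3.6, "jaw": 0}])

```text
time: 1.85
tool_pos: [0.4236, -0.0229, 0.352]
tool_rot: [0.002, 0.581, 0.814, -0.004]
contact_force: [0.4, -0.0, -0.3]
gripper_width: 1.0
```

Emit:
move_arm(rows=[{"tx": -0.041, "ty": -0.004, "tz": 0.007, "ax": 0, "ay": 0, "az": 3.8, "jaw": 0}, {"tx": -0.041, "ty": -0.001, "tz": 0.007, "ax": 0, "ay": 0, "az": 3.8, "jaw": 0}, {"tx": -0.041, "ty": 0.001, "tz": 0.007, "ax": 0, "ay": 0, "az": 3.8, "jaw": 0}, {"tx": -0.041, "ty": 0.004, "tz": 0.007, "ax": 0, "ay": 0, "az": 3.8, "jaw": 0}, {"tx": -0.041, "ty": 0.007, "tz": 0.007, "ax": 0, "ay": 0, "az": 3.8, "jaw": 0}, {"tx": -0.04, "ty": 0.009, "tz": 0.007, "ax": 0, "ay": 0, "az": 3.8, "jaw": 0}, {"tx": -0.04, "ty": 0.012, "tz": 0.007, "ax": 0, "ay": 0, "az": 3.8, "jaw": 0}])

```text
time: 2.55
tool_pos: [0.4858, -0.3184, 0.3039]
tool_rot: [0.004, 0.76, 0.649, -0.003]
contact_force: [0.4, -0.4, 0.2]
gripper_width: 0.998
```

```bash
python3 - <<'E'
from h import *
f=grab('top','top1.png')
a=cv2.imread('pics/top1.png')[150:330,180:460]; cv2.imwrite('pics/top1z.png',cv2.resize(a,None,fx=2.8,fy=2.8,interpolation=cv2.INTER_CUBIC))
p,R,s=pose(); print(p,R.as_matrix().round(3),s['joint_pos'])
plan([((.513,-.25,.15),Rgoal(-5.6,35),.05),((.513,-.25,.012),Rgoal(-5.6,35),.035)])
E
```

```text
[ 0.48547079 -0.32350585  0.30099088] [[ 0.163  0.987 -0.002]
 [ 0.987 -0.163 -0.011]
 [-0.011  0.    -1.   ]] [-0.7106745  -0.08101932  1.63025419 -0.00965323  1.58636806 -0.54749082]
{"tx":0.016,"ty":0.003,"tz":0.030,"ax":0.2,"ay":7.1,"az":-0.7},
{"tx":0.012,"ty":0.003,"tz":0.032,"ax":0.2,"ay":7.1,"az":-0.7},
{"tx":0.008,"ty":0.004,"tz":0.033,"ax":0.2,"ay":7.1,"az":-0.7},
{"tx":0.004,"ty":0.004,"tz":0.034,"ax":0.2,"ay":7.1,"az":-0.7},
{"tx":-0.001,"ty":0.004,"tz":0.034,"ax":0.2,"ay":7.1,"az":-0.7},
--
{"tx":-0.020,"ty":0.000,"tz":0.028,"ax":0.0,"ay":-0.0,"az":-0.0},
{"tx":-0.020,"ty":0.000,"tz":0.028,"ax":0.0,"ay":-0.0,"az":-0.0},
{"tx":-0.020,"ty":0.000,"tz":0.028,"ax":0.0,"ay":-0.0,"az":-0.0},
{"tx":-0.020,"ty":0.000,"tz":0.028,"ax":0.0,"ay":-0.0,"az":-0.0},
--
```

View pics/top1z.png

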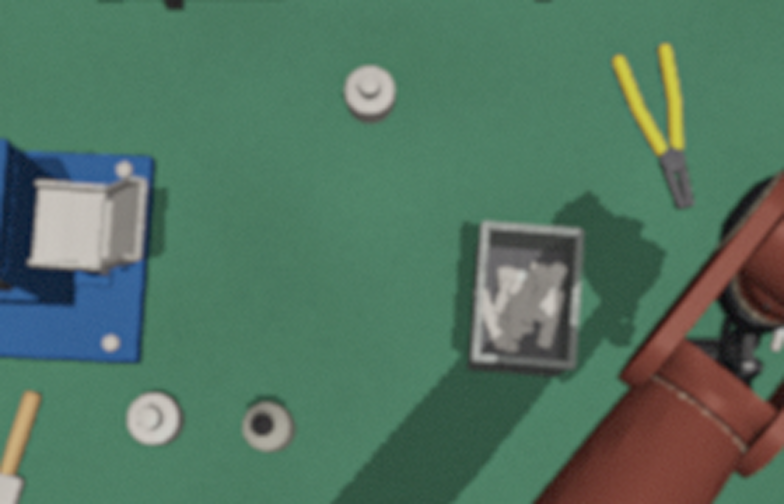

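The crate still stands at zoomed (527,295), untouched, with the gripper behind it at (735,350). Next I tilt the tool and descend.

Emit:
move_arm(rows=[{"tx": 0.016, "ty": 0.003, "tz": 0.03, "ax": 0.2, "ay": 7.1, "az": -0.7, "jaw": 0}, {"tx": 0.012, "ty": 0.003, "tz": 0.032, "ax": 0.2, "ay": 7.1, "az": -0.7, "jaw": 0}, {"tx": 0.008, "ty": 0.004, "tz": 0.033, "ax": 0.2, "ay": 7.1, "az": -0.7, "jaw": 0}, {"tx": 0.004, "ty": 0.004, "tz": 0.034, "ax": 0.2, "ay": 7.1, "az": -0.7, "jaw": 0}, {"tx": 0, "ty": 0.004, "tz": 0.034, "ax": 0.2, "ay": 7.1, "az": -0.7, "jaw": 0}, {"tx": 0, "ty": 0, "tz": 0, "ax": 0, "ay": 0, "az": 0, "jaw": 0}])

```text
time: 3.2
tool_pos: [0.5152, -0.2484, 0.145]
tool_rot: [-0.206, 0.706, 0.637, 0.232]
contact_force: [-0.9, 0.7, -0.8]
gripper_width: 0.999
```

```bash
python3 - <<'E'
from h import *
p,R,s=pose(); print(p,R.as_matrix().round(3),s['joint_pos'])
grab('scene','scene1.png')
plan([((.513,-.25,.10),Rgoal(-5.6,35),.02),((.513,-.25,.014),Rgoal(-5.6,35),.02)])
E
```

```text
[ 0.51524046 -0.24837132  0.14496257] [[ 0.082  0.995  0.064]
 [ 0.803 -0.104  0.586]
 [ 0.59   0.003 -0.807]] [-0.80733836  0.22044376  1.67170998  0.4716988   1.67580104 -0.75713874]
{"tx":-0.010,"ty":-0.001,"tz":0.013,"ax":0.2,"ay":-0.3,"az":-0.0},
{"tx":-0.010,"ty":-0.001,"tz":0.013,"ax":0.2,"ay":-0.3,"az":-0.0},
{"tx":-0.010,"ty":-0.001,"tz":0.013,"ax":0.2,"ay":-0.3,"az":-0.0},
--
{"tx":-0.010,"ty":0.000,"tz":0.014,"ax":0.0,"ay":0.0,"az":-0.0},
{"tx":-0.010,"ty":0.000,"tz":0.014,"ax":0.0,"ay":0.0,"az":-0.0},
{"tx":-0.010,"ty":0.000,"tz":0.014,"ax":0.0,"ay":0.0,"az":-0.0},
{"tx":-0.010,"ty":0.000,"tz":0.014,"ax":0.0,"ay":0.0,"az":-0.0},
{"tx":-0.010,"ty":0.000,"tz":0.014,"ax":0.0,"ay":0.0,"az":-0.0},
--
```

View pics/scene1.png

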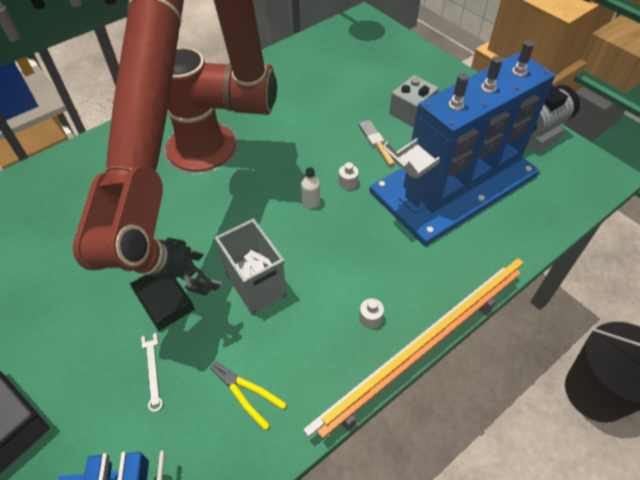

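The gripper is tilted at (190,275), behind the crate and above the tray edge. I'll descend slowly and watch the forces.

Emit:
move_arm(rows=[{"tx": -0.01, "ty": -0.001, "tz": 0.013, "ax": 0.2, "ay": -0.3, "az": 0, "jaw": 0}, {"tx": -0.01, "ty": -0.001, "tz": 0.013, "ax": 0.2, "ay": -0.3, "az": 0, "jaw": 0}, {"tx": -0.01, "ty": -0.001, "tz": 0.013, "ax": 0.2, "ay": -0.3, "az": 0, "jaw": 0}, {"tx": -0.01, "ty": 0, "tz": 0.014, "ax": 0, "ay": 0, "az": 0, "jaw": 0}, {"tx": -0.01, "ty": 0, "tz": 0.014, "ax": 0, "ay": 0, "az": 0, "jaw": 0}, {"tx": -0.01, "ty": 0, "tz": 0.014, "ax": 0, "ay": 0, "az": 0, "jaw": 0}, {"tx": 0, "ty": 0, "tz": 0, "ax": 0, "ay": 0, "az": 0, "jaw": 0}])

```text
time: 3.95
tool_pos: [0.5173, -0.2555, 0.048]
tool_rot: [-0.193, 0.707, 0.644, 0.22]
contact_force: [0.1, -0.2, 0.0]
gripper_width: 1.0
```

```bash
python3 - <<'E'
from h import *
p,R,s=pose(); print(p,s['contact_force'])
grab('scene','scene2.png')
a=cv2.imread('pics/scene2.png')[170:350,60:340]; cv2.imwrite('pics/scene2z.png',cv2.resize(a,None,fx=2.8,fy=2.8,interpolation=cv2.INTER_CUBIC))
E
```

```text
[ 0.51725701 -0.25548654  0.04795332] [ 0.08491333 -0.16504445  0.02002127]
```

View pics/scene2z.png

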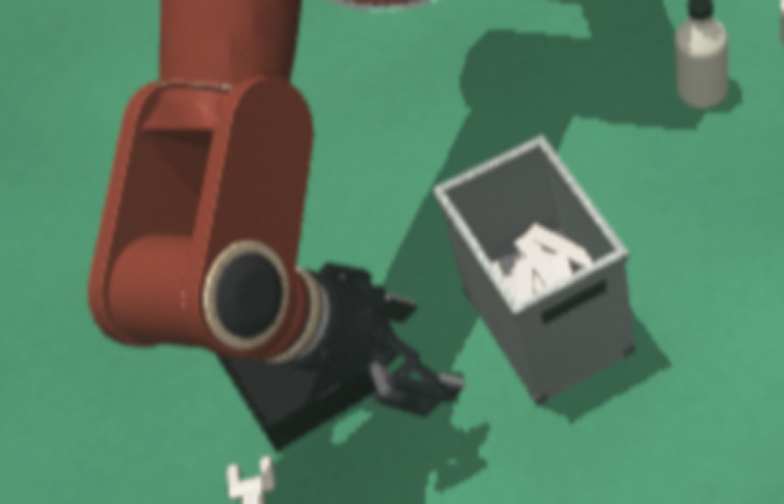

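The fingers, at zoomed (400,330), sit just behind the crate's rear face. The tray is untouched and the force reads zero. I'll go forward while descending, so the body stays off the tray.

```bash
python3 - <<'E'
from h import *
plan([((.518,-.235,.03),Rgoal(-5.6,35),.02),((.518,-.222,.014),Rgoal(-5.6,35),.011)])
E
```

```text
{"tx":0.003,"ty":-0.001,"tz":0.014,"ax":0.2,"ay":0.5,"az":0.2},
{"tx":0.003,"ty":-0.001,"tz":0.014,"ax":0.2,"ay":0.5,"az":0.2},
--
{"tx":0.001,"ty":-0.001,"tz":0.010,"ax":0.0,"ay":0.0,"az":0.0},
{"tx":0.001,"ty":-0.001,"tz":0.010,"ax":0.0,"ay":0.0,"az":0.0},
--
```

Emit:
move_arm(rows=[{"tx": 0.003, "ty": -0.001, "tz": 0.014, "ax": 0.2, "ay": 0.5, "az": 0.2, "jaw": 0}, {"tx": 0.003, "ty": -0.001, "tz": 0.014, "ax": 0.2, "ay": 0.5, "az": 0.2, "jaw": 0}, {"tx": 0.001, "ty": -0.001, "tz": 0.01, "ax": 0, "ay": 0, "az": 0, "jaw": 0}, {"tx": 0.001, "ty": -0.001, "tz": 0.01, "ax": 0, "ay": 0, "az": 0, "jaw": 0}, {"tx": 0, "ty": 0, "tz": 0, "ax": 0, "ay": 0, "az": 0, "jaw": 0}])

```text
time: 4.5
tool_pos: [0.518, -0.2192, 0.0123]
tool_rot: [-0.201, 0.706, 0.641, 0.224]
contact_force: [0.1, -1.6, 0.4]
gripper_width: 0.999
```

```bash
python3 - <<'E'
from h import *
p,R,s=pose(); print(p,s['contact_force'],R.as_matrix().round(3))
grab('scene','scene3.png');grab('wrist','wrist3.png')
a=cv2.imread('pics/scene3.png')[170:350,60:340]; cv2.imwrite('pics/scene3z.png',cv2.resize(a,None,fx=2.8,fy=2.8,interpolation=cv2.INTER_CUBIC))
E
```

```text
[ 0.5180341  -0.21915713  0.0123205 ] [ 0.08269878 -1.64680207  0.43931612] [[ 0.078  0.995  0.058]
 [ 0.815 -0.097  0.571]
 [ 0.574  0.003 -0.819]]
```

View pics/scene3z.png

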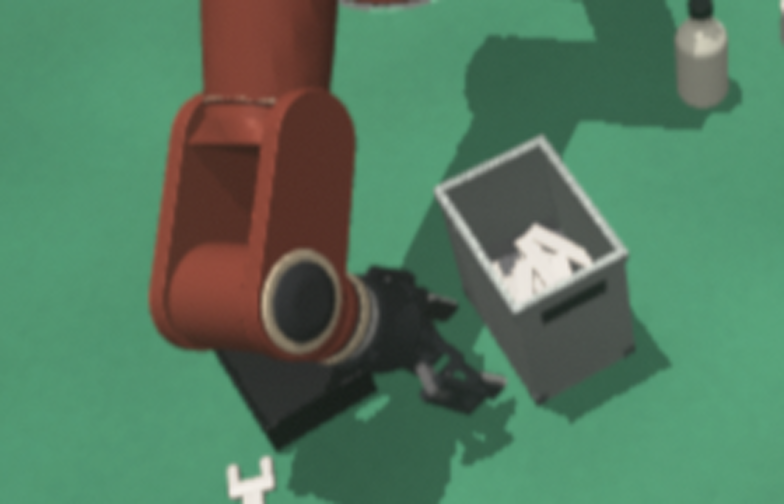

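View pics/wrist3.png

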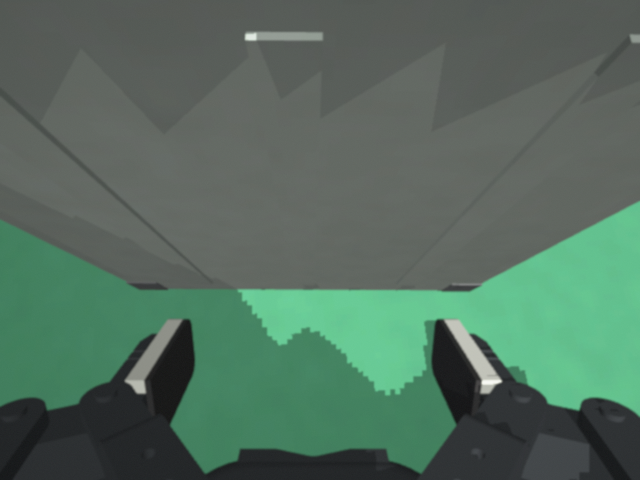

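The crate's bottom edge is level in the wrist view (row 289, columns 132–482), so the jaws are square to it and within about 3 mm of centre. The crate has not moved. I'll push the first stretch.

```bash
python3 - <<'E'
from h import *
p,R,s=pose()
print(Rgoal(-5.6,35).as_matrix().round(3))
u=np.array([.067,.37,0]); u/=np.linalg.norm(u)
plan([(p+.012*u+[0,0,.002],Rgoal(-5.6,35),.006),(p+.16*u+[0,0,.002],Rgoal(-5.0,35),.015)])
E
```

```text
[[ 0.08   0.995  0.056]
 [ 0.815 -0.098  0.571]
 [ 0.574  0.    -0.819]]
{"tx":0.004,"ty":0.000,"tz":0.002,"ax":0.1,"ay":0.0,"az":0.1},
{"tx":0.004,"ty":0.000,"tz":0.002,"ax":0.1,"ay":0.0,"az":0.1},
{"tx":0.004,"ty":0.000,"tz":0.002,"ax":0.1,"ay":0.0,"az":0.1},
--
{"tx":0.012,"ty":0.001,"tz":0.008,"ax":0.0,"ay":-0.0,"az":-0.0},
{"tx":0.012,"ty":0.001,"tz":0.008,"ax":0.0,"ay":-0.0,"az":-0.0},
{"tx":0.012,"ty":0.001,"tz":0.008,"ax":0.0,"ay":-0.0,"az":-0.0},
{"tx":0.012,"ty":0.001,"tz":0.008,"ax":0.0,"ay":-0.0,"az":-0.0},
{"tx":0.012,"ty":0.001,"tz":0.008,"ax":0.0,"ay":-0.0,"az":-0.0},
{"tx":0.012,"ty":0.001,"tz":0.008,"ax":0.0,"ay":-0.0,"az":-0.0},
{"tx":0.012,"ty":0.001,"tz":0.008,"ax":0.0,"ay":-0.0,"az":-0.0},
{"tx":0.012,"ty":0.001,"tz":0.008,"ax":0.0,"ay":-0.0,"az":-0.0},
{"tx":0.012,"ty":0.001,"tz":0.008,"ax":0.0,"ay":-0.0,"az":-0.0},
{"tx":0.012,"ty":0.001,"tz":0.008,"ax":0.0,"ay":-0.0,"az":-0.0},
--
```

Emit:
move_arm(rows=[{"tx": 0.004, "ty": 0, "tz": 0.002, "ax": 0.1, "ay": 0, "az": 0.1, "jaw": 0}, {"tx": 0.004, "ty": 0, "tz": 0.002, "ax": 0.1, "ay": 0, "az": 0.1, "jaw": 0}, {"tx": 0.004, "ty": 0, "tz": 0.002, "ax": 0.1, "ay": 0, "az": 0.1, "jaw": 0}, {"tx": 0.006, "ty": 0, "tz": 0.004, "ax": 0, "ay": 0, "az": 0, "jaw": 0}, {"tx": 0.008, "ty": 0.001, "tz": 0.006, "ax": 0, "ay": 0, "az": 0, "jaw": 0}, {"tx": 0.008, "ty": 0.001, "tz": 0.006, "ax": 0, "ay": 0, "az": 0, "jaw": 0}, {"tx": 0.008, "ty": 0.001, "tz": 0.006, "ax": 0, "ay": 0, "az": 0, "jaw": 0}, {"tx": 0.004, "ty": 0, "tz": 0.003, "ax": 0, "ay": 0, "az": 0, "jaw": 0}])

```text
time: 5.4
tool_pos: [0.5299, -0.1797, 0.0177]
tool_rot: [-0.187, 0.711, 0.644, 0.211]
contact_force: [-3.1, -10.5, 0.8]
gripper_width: 0.999
```

```bash
python3 - <<'E'
from h import *
p,R,s=pose(); print(p,s['contact_force'],R.as_matrix().round(3))
grab('scene','scene4.png');grab('wrist','wrist4.png');grab('top','top4.png')
a=cv2.imread('pics/scene4.png')[170:350,60:340]; cv2.imwrite('pics/scene4z.png',cv2.resize(a,None,fx=2.8,fy=2.8,interpolation=cv2.INTER_CUBIC))
E
```

```text
[ 0.52985207 -0.17974675  0.0177455 ] [ -3.10340271 -10.53903394   0.77758077] [[ 0.081  0.995  0.06 ]
 [ 0.837 -0.1    0.538]
 [ 0.541  0.007 -0.841]]
```

View pics/scene4z.png

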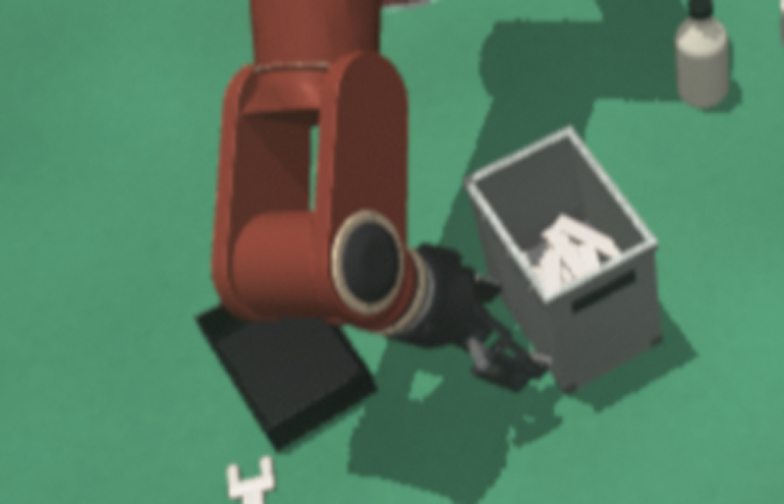

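View pics/wrist4.png

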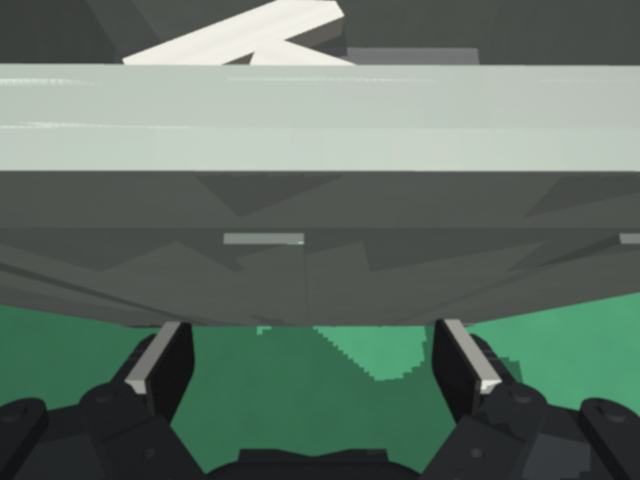

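The crate slides flat. It takes about 11 N, and the rim stays level in the wrist view at rows 65–170. The tool has pitched by about 2°, so I'll correct for that as I push.

Emit:
move_arm(rows=[{"tx": 0.008, "ty": 0.001, "tz": 0.007, "ax": 0, "ay": 0.6, "az": 0, "jaw": 0}, {"tx": 0.01, "ty": 0.001, "tz": 0.009, "ax": 0, "ay": 0.6, "az": 0, "jaw": 0}, {"tx": 0.011, "ty": 0.001, "tz": 0.009, "ax": 0, "ay": 0.6, "az": 0, "jaw": 0}, {"tx": 0.011, "ty": 0.001, "tz": 0.009, "ax": 0, "ay": 0.6, "az": 0, "jaw": 0}, {"tx": 0.011, "ty": 0.001, "tz": 0.009, "ax": 0, "ay": 0.6, "az": 0, "jaw": 0}, {"tx": 0.011, "ty": 0.001, "tz": 0.009, "ax": 0, "ay": 0.5, "az": 0, "jaw": 0}, {"tx": 0.011, "ty": 0.001, "tz": 0.009, "ax": 0, "ay": 0.5, "az": 0, "jaw": 0}, {"tx": 0.011, "ty": 0.001, "tz": 0.009, "ax": 0, "ay": 0.5, "az": 0, "jaw": 0}, {"tx": 0.009, "ty": 0.001, "tz": 0.007, "ax": 0, "ay": 0.4, "az": 0, "jaw": 0}, {"tx": 0.005, "ty": 0, "tz": 0.004, "ax": 0, "ay": 0.3, "az": 0, "jaw": 0}])

```text
time: 6.55
tool_pos: [0.5596, -0.0899, 0.0169]
tool_rot: [-0.182, 0.707, 0.645, 0.225]
contact_force: [-3.4, -11.4, 1.3]
gripper_width: 1.002
```

```bash
python3 - <<'E'
from h import *
p,R,s=pose(); print(p,s['contact_force'],R.as_matrix().round(3))
grab('scene','scene5.png');grab('top','top5.png')
a=cv2.imread('pics/scene5.png')[120:330,120:400]; cv2.imwrite('pics/scene5z.png',cv2.resize(a,None,fx=2.8,fy=2.8,interpolation=cv2.INTER_CUBIC))
a=cv2.imread('pics/top5.png')[170:320,180:400]; cv2.imwrite('pics/top5z.png',cv2.resize(a,None,fx=3.6,fy=3.6,interpolation=cv2.INTER_CUBIC))
E
```

```text
[ 0.55963438 -0.08992189  0.01686884] [ -3.36959978 -11.35230068   1.25093202] [[ 0.066  0.994  0.083]
 [ 0.831 -0.101  0.547]
 [ 0.552  0.033 -0.833]]
```

View pics/scene5z.png

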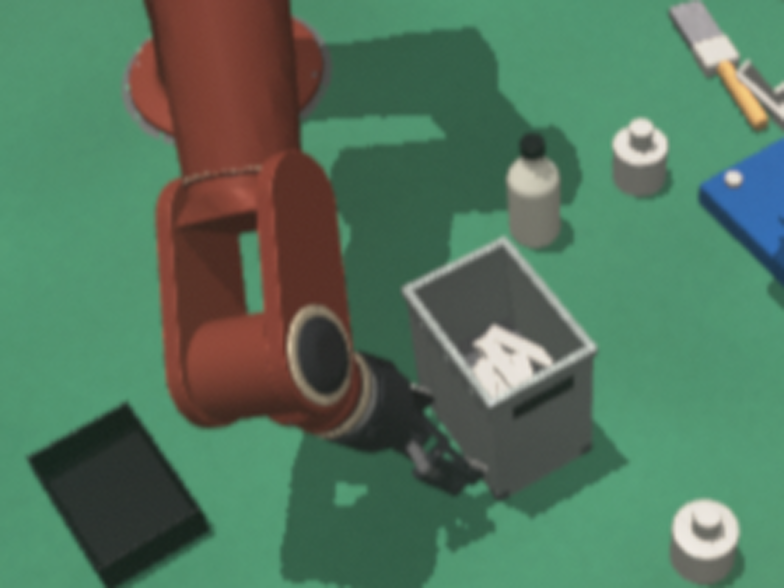

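View pics/top5z.png

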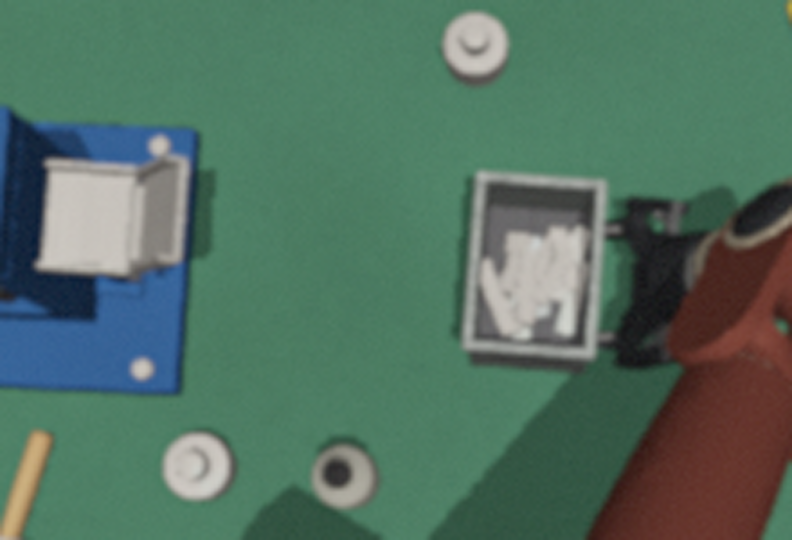

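```bash
cat >> h.py <<'E'
M=np.array([.5905,.266]); ang=np.radians(-3.1); MX=np.array([np.cos(ang),np.sin(ang)]); MY=np.array([-MX[1],MX[0]])
def tomill(p): d=np.array(p)[:2]-M; return np.array([d@MX,d@MY])
def crate(c,pts,z=.16,s=3.6,o=(180,170)):
    r=np.array(topz(c,pts,z,s,o))[:,:2]; ce=r.mean(0); e=(r[0]-r[3])+(r[1]-r[2]); 
    return ce,np.degrees(np.arctan2(e[1],e[0])),tomill(ce)
E
python3 - <<'E'
from h import *
c=load('top5.png'); s=load('scene5.png')
print(crate(load('top0.png'),[(620,212),(750,223),(740,403),(606,397)]))
print(crate(c,[(475,172),(606,182),(598,357),(463,352)]))
# scene order: far-left(mill side), far-right, near-right, near-left
print(crate(s,[(596,348),(494,404),(404,290),(505,240)],.16,2.8,(120,120)))
p,R,_=pose(); print(tomill(p)); 
E
```

```text
(array([ 0.52021534, -0.15416491]), np.float64(-5.654910144064392), array([-0.04745979, -0.42335098]))
(array([ 0.557313  , -0.03981547]), np.float64(-4.369094193018301), array([-0.0166003 , -0.30716268]))
(array([ 0.55977446, -0.03837077]), np.float64(-4.7725855360277425), array([-0.01422057, -0.30558697]))
[-0.0115186  -0.35658051]
```

The crate is flat at mill-frame (−15, −306) mm with yaw about 1.4° off the mill's. Next: push on straight, squaring the yaw and taking out the roll drift.

Emit:
move_arm(rows=[{"tx": 0.008, "ty": 0, "tz": 0.007, "ax": 0.5, "ay": 0.5, "az": -0.2, "jaw": 0}, {"tx": 0.011, "ty": 0, "tz": 0.009, "ax": 0.5, "ay": 0.5, "az": -0.2, "jaw": 0}, {"tx": 0.011, "ty": 0, "tz": 0.009, "ax": 0.5, "ay": 0.5, "az": -0.2, "jaw": 0}, {"tx": 0.011, "ty": 0, "tz": 0.009, "ax": 0.5, "ay": 0.5, "az": -0.2, "jaw": 0}, {"tx": 0.011, "ty": 0, "tz": 0.009, "ax": 0.5, "ay": 0.5, "az": -0.2, "jaw": 0}, {"tx": 0.011, "ty": 0, "tz": 0.009, "ax": 0.5, "ay": 0.5, "az": -0.2, "jaw": 0}, {"tx": 0.011, "ty": 0, "tz": 0.009, "ax": 0.5, "ay": 0.5, "az": -0.2, "jaw": 0}, {"tx": 0.011, "ty": 0, "tz": 0.009, "ax": 0.5, "ay": 0.5, "az": -0.2, "jaw": 0}, {"tx": 0.011, "ty": 0, "tz": 0.009, "ax": 0.4, "ay": 0.4, "az": -0.2, "jaw": 0}, {"tx": 0.008, "ty": 0, "tz": 0.006, "ax": 0.3, "ay": 0.3, "az": -0.2, "jaw": 0}, {"tx": 0.004, "ty": 0, "tz": 0.003, "ax": 0, "ay": 0.2, "az": 0, "jaw": 0}])

```text
time: 7.75
tool_pos: [0.5857, 0.0134, 0.0168]
tool_rot: [-0.192, 0.683, 0.67, 0.218]
contact_force: [-4.0, -11.7, 1.3]
gripper_width: 0.998
```

```bash
python3 - <<'E'
from h import *
p,R,s=pose(); print(p,s['contact_force'],R.as_matrix().round(3),tomill(p))
grab('scene','scene6.png');grab('top','top6.png')
a=cv2.imread('pics/scene6.png')[90:300,170:450]; cv2.imwrite('pics/scene6z.png',cv2.resize(a,None,fx=2.8,fy=2.8,interpolation=cv2.INTER_CUBIC))
a=cv2.imread('pics/top6.png')[170:320,180:400]; cv2.imwrite('pics/top6z.png',cv2.resize(a,None,fx=3.6,fy=3.6,interpolation=cv2.INTER_CUBIC))
E
```

```text
[0.58569976 0.01336559 0.0168341 ] [ -4.01059926 -11.73454368   1.28442913] [[ 0.008  0.999  0.04 ]
 [ 0.831 -0.029  0.555]
 [ 0.556  0.029 -0.831]] [ 0.00886895 -0.25252431]
```

View pics/scene6z.png

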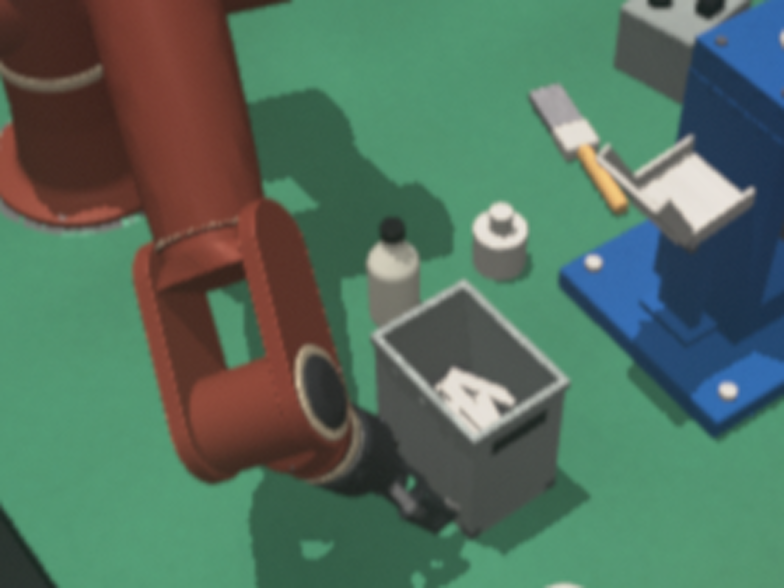

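View pics/top6z.png

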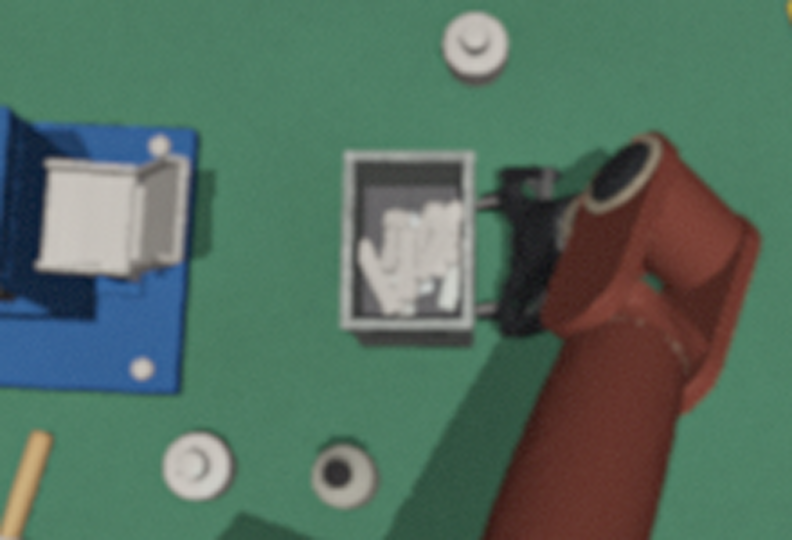

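```bash
python3 - <<'E'
from h import *
print(crate(load('top6.png'),[(344,152),(475,152),(473,328),(342,328)]))
print(crate(load('scene6.png'),[(568,381),(474,441),(374,338),(464,284)],.16,2.8,(170,90)))
E
```

```text
(array([0.58038645, 0.06256593]), np.float64(-1.1657031335168946), array([ 0.00090272, -0.2036833 ]))
(array([0.58261936, 0.0632496 ]), np.float64(-1.0177225832062906), array([ 0.0030954 , -0.20287989]))
```

```bash
python3 - <<'E'
from h import *
c=load('top0.png'); s=load('scene0.png')
B=topz(c,[(159,145),(141,369)],.036); print('bolts',np.mean([tomill(b) for b in B],0),[tomill(b) for b in B])
B=topz(c,[(46,158),(37,270)],.232); print('trough',[tomill(b) for b in B])
B=topz(c,[(188,155),(182,263)],.26); print('apron edge',[tomill(b) for b in B])
B=topz(s,[(538,178),(672,306)],.036,2.8,(190,120)); print('bolts sc',np.mean([tomill(b) for b in B],0),[tomill(b) for b in B])
for l in (-.12,.12):
  P=M+MX*l; print(proj(c,[*P,.03]),proj(s,[*P,.03]))
E
```

```text
bolts [-0.00050029  0.03309292] [array([0.10002815, 0.03200283]), array([-0.10102872,  0.034183  ])]
trough [array([0.04271116, 0.07573952]), array([-0.04538002,  0.0757939 ])]
apron edge [array([ 0.04268214, -0.0404581 ]), array([-0.04033008, -0.04134985])]
bolts sc [-0.00044202  0.03471818] [array([-0.10028532,  0.03577435]), array([0.09940128, 0.03366201])]
[229.56459235 278.70439279] [367.41140341 185.98972348]
[234.44013648 204.63775923] [425.14600569 241.40992439]
```

The bolt centres put the mill's yaw at about −3.6° and its centre within 1 mm. The crate is at about (+3.5, −203) mm and needs −2.5° of turn, so I'll push a shorter stretch with those corrections.

Emit:
move_arm(rows=[{"tx": 0.006, "ty": -0.001, "tz": 0.005, "ax": 0, "ay": 0.4, "az": 0.4, "jaw": 0}, {"tx": 0.011, "ty": -0.002, "tz": 0.009, "ax": 0, "ay": 0.4, "az": 0.4, "jaw": 0}, {"tx": 0.011, "ty": -0.002, "tz": 0.009, "ax": 0, "ay": 0.4, "az": 0.4, "jaw": 0}, {"tx": 0.011, "ty": -0.002, "tz": 0.009, "ax": 0, "ay": 0.4, "az": 0.4, "jaw": 0}, {"tx": 0.011, "ty": -0.002, "tz": 0.009, "ax": 0, "ay": 0.4, "az": 0.4, "jaw": 0}, {"tx": 0.011, "ty": -0.002, "tz": 0.009, "ax": 0, "ay": 0.4, "az": 0.4, "jaw": 0}, {"tx": 0.005, "ty": -0.001, "tz": 0.004, "ax": 0, "ay": 0.2, "az": 0.2, "jaw": 0}])

```text
time: 8.55
tool_pos: [0.5904, 0.078, 0.0167]
tool_rot: [-0.187, 0.698, 0.653, 0.225]
contact_force: [-3.2, -12.1, 2.5]
gripper_width: 0.999
```

```bash
sed -i 's/radians(-3.1)/radians(-3.6)/' h.py; python3 - <<'E'
from h import *
p,R,s=pose(); print(p,s['contact_force'],R.as_matrix().round(3),tomill(p))
grab('scene','scene7.png');grab('top','top7.png')
a=cv2.imread('pics/scene7.png')[90:300,190:470]; cv2.imwrite('pics/scene7z.png',cv2.resize(a,None,fx=2.8,fy=2.8,interpolation=cv2.INTER_CUBIC))
a=cv2.imread('pics/top7.png')[170:320,180:400]; cv2.imwrite('pics/top7z.png',cv2.resize(a,None,fx=3.6,fy=3.6,interpolation=cv2.INTER_CUBIC))
E
```

```text
[0.5903715  0.07804043 0.01671713] [ -3.21512386 -12.09242157   2.49303277] [[ 0.045  0.997  0.07 ]
 [ 0.828 -0.076  0.555]
 [ 0.559  0.033 -0.829]] [ 0.01167383 -0.18759674]
```

View pics/scene7z.png

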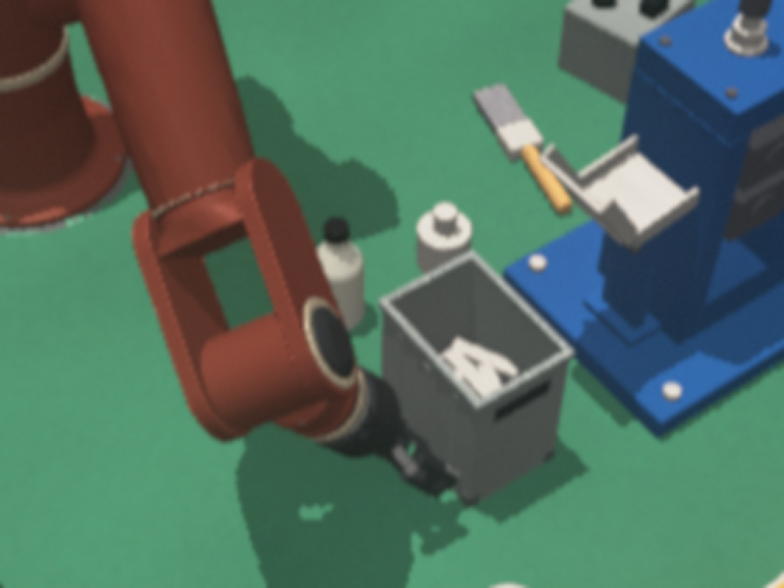

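View pics/top7z.png

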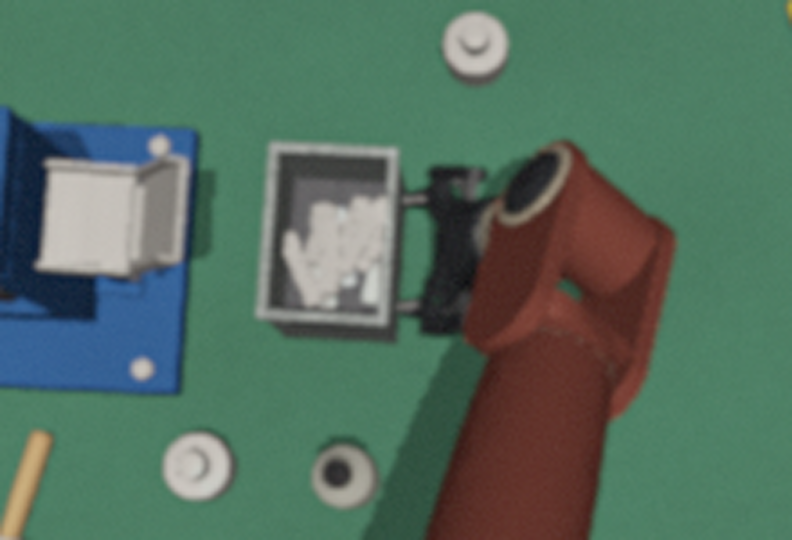

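```bash
python3 - <<'E'
from h import *
print(crate(load('top7.png'),[(270,144),(399,148),(393,326),(257,319)]))
print(crate(load('scene7.png'),[(573,352),(480,408),(381,303),(473,252)],.16,2.8,(190,90)))
E
```

```text
(array([0.58636537, 0.12645365]), np.float64(-3.1560013501821955), array([ 0.00463571, -0.13953061]))
(array([0.58958012, 0.128703  ]), np.float64(-3.878489180069692), array([ 0.00770288, -0.13708384]))
```

Emit:
move_arm(rows=[{"tx": 0.006, "ty": -0.002, "tz": 0.005, "ax": 0.2, "ay": 0.4, "az": 0, "jaw": 0}, {"tx": 0.011, "ty": -0.003, "tz": 0.009, "ax": 0.2, "ay": 0.4, "az": 0, "jaw": 0}, {"tx": 0.011, "ty": -0.003, "tz": 0.009, "ax": 0.2, "ay": 0.4, "az": 0, "jaw": 0}, {"tx": 0.011, "ty": -0.003, "tz": 0.009, "ax": 0.2, "ay": 0.4, "az": 0, "jaw": 0}, {"tx": 0.011, "ty": -0.003, "tz": 0.009, "ax": 0.2, "ay": 0.4, "az": 0, "jaw": 0}, {"tx": 0.011, "ty": -0.003, "tz": 0.009, "ax": 0.2, "ay": 0.4, "az": 0, "jaw": 0}, {"tx": 0.006, "ty": -0.002, "tz": 0.005, "ax": 0.1, "ay": 0.2, "az": 0, "jaw": 0}])

```text
time: 9.35
tool_pos: [0.5927, 0.1475, 0.0162]
tool_rot: [-0.185, 0.695, 0.654, 0.233]
contact_force: [-1.0, -12.9, 2.1]
gripper_width: 0.999
```

```bash
python3 - <<'E'
from h import *
p,R,s=pose(); print(p,s['contact_force'],R.as_matrix().round(3),tomill(p))
grab('scene','scene8.png');grab('top','top8.png')
a=cv2.imread('pics/scene8.png')[90:300,190:470]; cv2.imwrite('pics/scene8z.png',cv2.resize(a,None,fx=2.8,fy=2.8,interpolation=cv2.INTER_CUBIC))
a=cv2.imread('pics/top8.png')[170:320,180:400]; cv2.imwrite('pics/top8z.png',cv2.resize(a,None,fx=3.6,fy=3.6,interpolation=cv2.INTER_CUBIC))
E
```

```text
[0.59266589 0.14747471 0.01618247] [ -0.98825688 -12.94084234   2.11118087] [[ 0.035  0.996  0.083]
 [ 0.824 -0.076  0.562]
 [ 0.566  0.049 -0.823]] [ 0.00960388 -0.11815541]
```

View pics/scene8z.png

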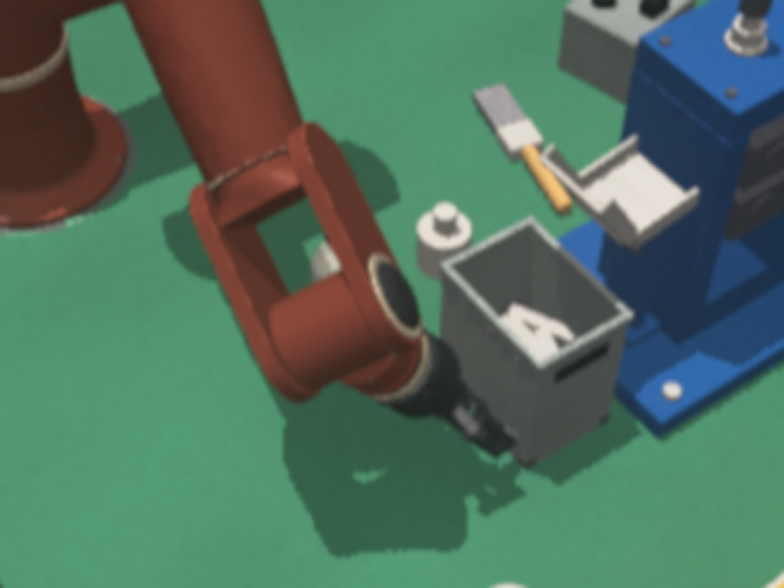

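View pics/top8z.png

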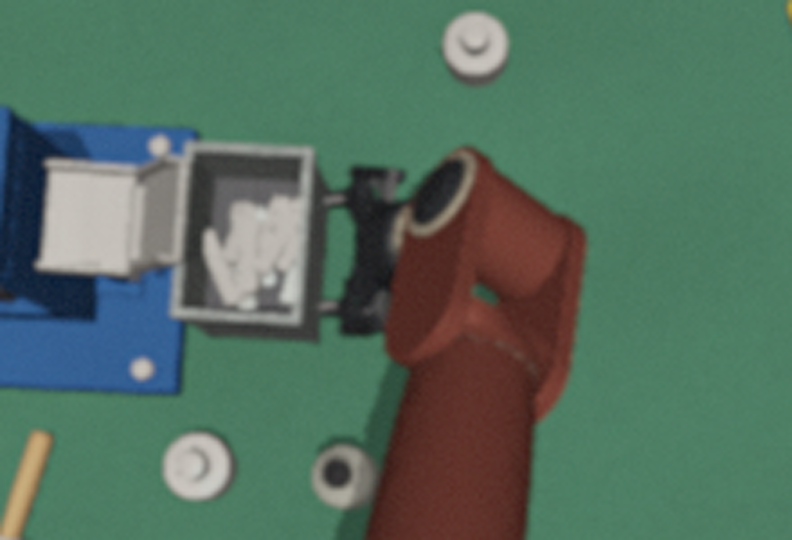

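```bash
python3 - <<'E'
from h import *
print(crate(load('top8.png'),[(187,145),(313,150),(309,325),(173,316)]))
print(crate(load('scene8.png'),[(632,315),(541,363),(442,264),(531,218)],.16,2.8,(190,90)))
c=load('top8.png'); s=load('scene8.png')
P=lambda c:c[0]@np.c_[c[1],c[2]]
def tri(tz,sz):
  a=np.array([[tz[0]/3.6+180-.36,tz[1]/3.6+170-.36]]).T; b=np.array([[sz[0]/2.8+190-.36,sz[1]/2.8+90-.36]]).T
  X=cv2.triangulatePoints(P(c),P(s),a,b)[:,0]; return X[:3]/X[3]
print('ring',tri((500,362),(253,170)),'wristcap',tri((443,188),(395,293)))
E
```

```text
(array([0.58788471, 0.19499824]), np.float64(-2.6154375662879685), array([ 0.00184811, -0.07102587]))
(array([0.58966969, 0.19925719]), np.float64(-3.9922305859789904), array([ 0.00336214, -0.06666324]))
ring [ 0.4627876  -0.00835703  0.3378539 ] wristcap [0.59669462 0.02925512 0.28386251]
```

The forearm is at z ≈ 0.3, well clear of the oiler. The crate is at (+2.5, −69) mm with about 19 mm left, so I'll finish the push gently.

Emit:
move_arm(rows=[{"tx": 0.006, "ty": -0.002, "tz": 0.005, "ax": 0.3, "ay": 0.3, "az": 0, "jaw": 0}, {"tx": 0.006, "ty": -0.002, "tz": 0.005, "ax": 0.3, "ay": 0.3, "az": 0, "jaw": 0}, {"tx": 0.006, "ty": -0.002, "tz": 0.005, "ax": 0.3, "ay": 0.3, "az": 0, "jaw": 0}, {"tx": 0.005, "ty": -0.001, "tz": 0.004, "ax": 0.2, "ay": 0.2, "az": 0, "jaw": 0}])

```text
time: 9.85
tool_pos: [0.5942, 0.1685, 0.0162]
tool_rot: [-0.186, 0.693, 0.656, 0.233]
contact_force: [-2.4, -13.0, 3.6]
gripper_width: 1.0
```

```bash
python3 - <<'E'
from h import *
p,R,s=pose(); print(p,s['contact_force'],R.as_matrix().round(3),tomill(p))
E
```

```text
[0.59420552 0.16849988 0.0161801 ] [ -2.43375796 -13.01837678   3.56918042] [[ 0.03   0.996  0.08 ]
 [ 0.823 -0.07   0.563]
 [ 0.567  0.048 -0.823]] [ 0.00982029 -0.09707506]
```

Not yet at the stop by force (still 13 N). I'll continue in small steps until it rises.

Emit:
move_arm(rows=[{"tx": 0.004, "ty": -0.002, "tz": 0.003, "ax": 0.2, "ay": 0.2, "az": 0, "jaw": 0}, {"tx": 0.004, "ty": -0.001, "tz": 0.003, "ax": 0.2, "ay": 0.2, "az": 0, "jaw": 0}])

```text
time: 10.05
tool_pos: [0.595, 0.1691, 0.016]
tool_rot: [-0.181, 0.693, 0.66, 0.229]
contact_force: [-10.6, -30.4, 9.1]
gripper_width: 0.999
```

```bash
python3 - <<'E'
from h import *
p,R,s=pose(); print(p,s['contact_force'],tomill(p))
grab('scene','scene9.png');grab('top','top9.png')
a=cv2.imread('pics/scene9.png')[90:300,190:470]; cv2.imwrite('pics/scene9z.png',cv2.resize(a,None,fx=2.8,fy=2.8,interpolation=cv2.INTER_CUBIC))
a=cv2.imread('pics/top9.png')[170:320,180:400]; cv2.imwrite('pics/top9z.png',cv2.resize(a,None,fx=3.6,fy=3.6,interpolation=cv2.INTER_CUBIC))
E
```

```text
[0.59496259 0.16912214 0.01601062] [-10.55278761 -30.44199767   9.1323021 ] [ 0.01053679 -0.09640648]
```

View pics/scene9z.png

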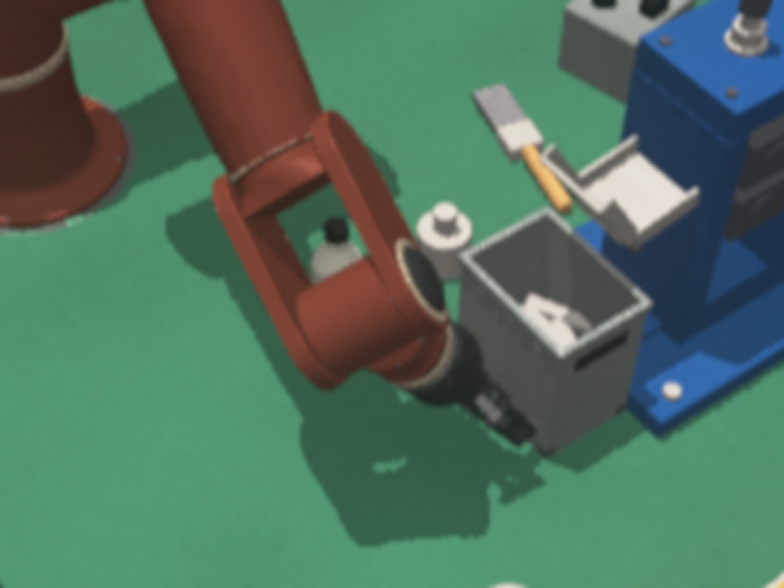

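View pics/top9z.png

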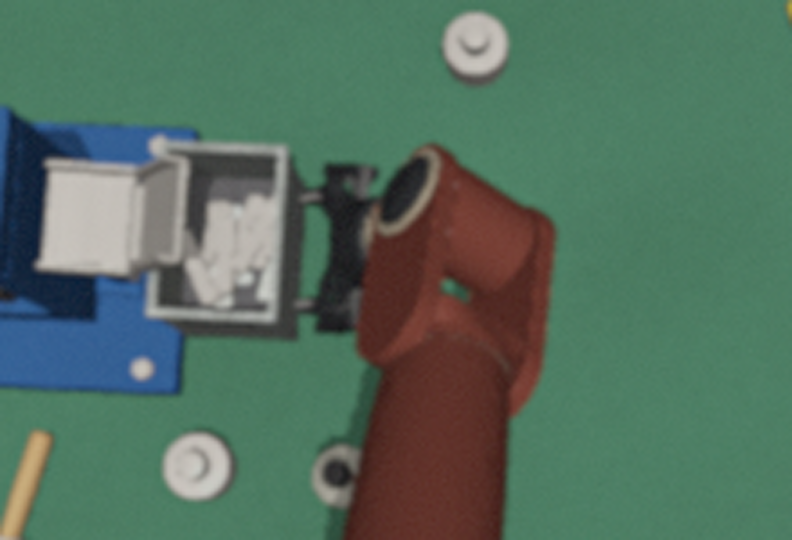

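```bash
python3 - <<'E'
from h import *
print(crate(load('top9.png'),[(161,141),(288,147),(282,322),(146,316)]))
print(crate(load('scene9.png'),[(650,303),(565,355),(460,257),(548,209)],.16,2.8,(190,90)))
c=load('top9.png'); s=load('scene9.png')
for x in (-.07,.07):
  for y in (-.1,0):
    P=[*(M+MX*x+MY*y),.16]; a=proj(c,P); b=proj(s,P); print(x,y,((a+.36-[180,170])*3.6).round(),((b+.36-[190,90])*2.8).round())
E
```

```text
(array([0.59037715, 0.21639097]), np.float64(-2.9238620426917183), array([ 0.00299237, -0.04951885]))
(array([0.59268933, 0.21978261]), np.float64(-2.795753823969253), array([ 0.00508702, -0.04598872]))
-0.07 -0.1 [275. 323.] [456. 255.]
-0.07 0 [152. 317.] [541. 208.]
0.07 -0.1 [286. 153.] [555. 353.]
0.07 0 [165. 148.] [643. 302.]
```

The crate is home: the force rose to 30 N, it sits at y ≈ −48 mm and the yaw is within about 0.5°. In x it measures +3 to +5 mm. I'll back off and re-measure it unloaded.

Emit:
move_arm(rows=[{"tx": -0.01, "ty": 0, "tz": -0.008, "ax": 0, "ay": 0, "az": 0, "jaw": 0}, {"tx": -0.016, "ty": 0, "tz": -0.012, "ax": 0, "ay": 0, "az": 0, "jaw": 0}, {"tx": -0.025, "ty": 0, "tz": -0.02, "ax": 0, "ay": 0, "az": 0, "jaw": 0}, {"tx": -0.025, "ty": 0, "tz": -0.025, "ax": 0, "ay": 0, "az": 0, "jaw": 0}, {"tx": -0.015, "ty": 0, "tz": -0.04, "ax": 0, "ay": 0, "az": 0, "jaw": 0}, {"tx": 0, "ty": 0, "tz": -0.045, "ax": 0, "ay": 0, "az": 0, "jaw": 0}, {"tx": 0.01, "ty": 0, "tz": -0.045, "ax": 0, "ay": 0, "az": 0, "jaw": 255}, {"tx": 0.015, "ty": 0, "tz": -0.045, "ax": 0, "ay": 0, "az": 0, "jaw": 255}, {"tx": 0.02, "ty": 0, "tz": -0.045, "ax": 0, "ay": 0, "az": 0, "jaw": 255}, {"tx": 0.02, "ty": 0, "tz": -0.04, "ax": 0, "ay": 0, "az": 0, "jaw": 255}, {"tx": 0, "ty": 0, "tz": 0, "ax": 0, "ay": 0, "az": 0, "jaw": 255}])

```text
time: 11.25
tool_pos: [0.5645, -0.0392, 0.2819]
tool_rot: [-0.181, 0.693, 0.659, 0.229]
contact_force: [0.8, 0.0, 0.2]
gripper_width: 0.144
```

```bash
python3 - <<'E'
from h import *
p,R,s=pose(); print(p,s['contact_force'],R.as_matrix().round(3),tomill(p),s['gripper_width'])
grab('scene','scene10.png');grab('top','top10.png');grab('wrist','wrist10.png')
a=cv2.imread('pics/scene10.png')[110:270,320:470]; cv2.imwrite('pics/scene10z.png',cv2.resize(a,None,fx=3.6,fy=3.6,interpolation=cv2.INTER_CUBIC))
a=cv2.imread('pics/top10.png')[190:290,180:300]; cv2.imwrite('pics/top10z.png',cv2.resize(a,None,fx=6,fy=6,interpolation=cv2.INTER_CUBIC))
E
```

```text
[ 0.56453235 -0.03918539  0.28186096] [0.84642859 0.0375937  0.21345656] [[ 0.027  0.997  0.078]
 [ 0.83  -0.066  0.553]
 [ 0.556  0.05  -0.829]] [-0.00675366 -0.3062137 ] 0.14393817222449898
```

View pics/scene10z.png

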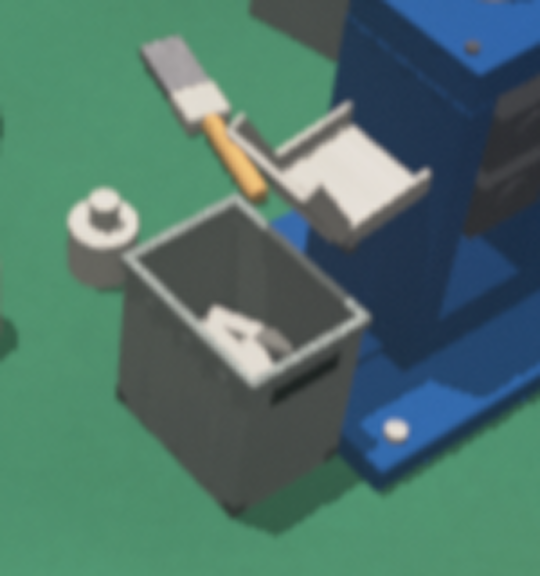

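View pics/top10z.png

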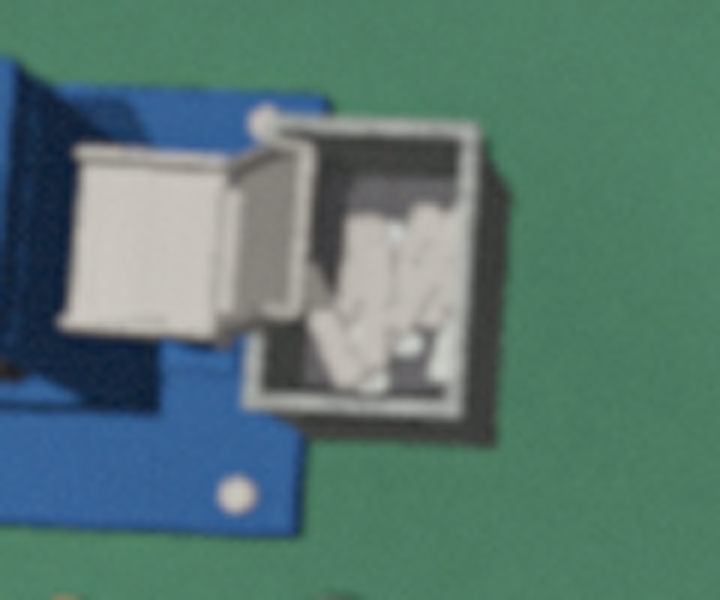

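View pics/wrist10.png

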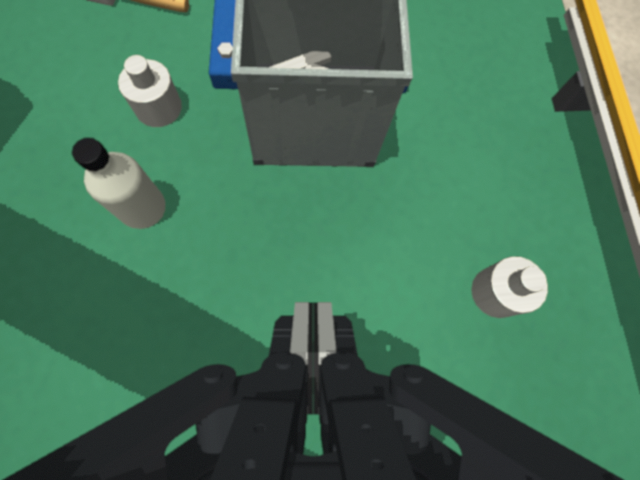

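```bash
python3 - <<'E'
from h import *
from scipy.optimize import least_squares
c=load('top10.png'); s=load('scene10.png')
FM,FB,NB,NM=(.07,.05),(.07,-.05),(-.07,-.05),(-.07,.05)
S=[(FM,.16,368,318),(FB,.16,258,385),(NB,.16,127,257),(NM,.16,237,198),(NB,0,122,398),(FB,0,234,512),(FM,0,335,455)]
T=[(FB,.16,482,122),(NB,.16,460,415),(NM,.16,246,409),(FB,0,510,200),(NB,0,495,443)]
Sb=[((.1,.034),.034,396,431)]
def res(q,which):
    r=[]; R=np.array([[np.cos(q[2]),-np.sin(q[2])],[np.sin(q[2]),np.cos(q[2])]])
    if 's' in which:
        for k,z,u,v in S: r+=list(proj(s,[*(R@np.array(k)+q[:2]),z])-np.array([u/3.6+320-.36,v/3.6+110-.36]))
    if 't' in which:
        for k,z,u,v in T: r+=list(proj(c,[*(R@np.array(k)+q[:2]),z])-np.array([u/6+180-.42,v/6+190-.42]))
    return r
for w in ('s','t','st'):
    o=least_squares(res,[.59,.216,-.05],args=(w,)); print(w,o.x[:2],np.degrees(o.x[2]),tomill(o.x),np.abs(o.fun).max().round(2))
B=topz(c,[(263,122),(237,494)],.036,6,(180,190)); print([tomill(b) for b in B])
# trough: rims at hinge end
B=topz(c,[(78,148),(66,326)],.232,6,(180,190)); print('trough',[tomill(b) for b in B])
B=topz(s,[(396,431)],.036,3.6,(320,110)); print([tomill(b) for b in B])
E
```

```text
s [0.59233569 0.22128496] -3.4429717881428705 [ 0.00463974 -0.04451154] 1.89
t [0.5901822  0.21751521] -3.4235193122685006 [ 0.00272721 -0.04840907] 1.26
st [0.59173514 0.21989433] -3.32050033443089 [ 0.0041277  -0.04593714] 2.11
[array([0.09951686, 0.03393665]), array([-0.10075006,  0.03228709])]
trough [array([0.03985796, 0.07529195]), array([-0.04408979,  0.07355146])]
[array([0.10018377, 0.03354449])]
```

```bash
python3 - <<'E'
from h import *
from scipy.optimize import brentq
c=load('top10.png'); s=load('scene10.png')
for ph in range(30,66,5):
    f=np.radians(ph); o=[]
    for x in (.04,-.04):
        P=[*(M+MX*x+MY*(.005-.085*np.cos(f))),.2+.085*np.sin(f)]
        a=proj(c,P); b=proj(s,P); o+=[((a+.42-[180,190])*6).round().tolist(),((b+.36-[320,110])*3.6).round().tolist()]
    print(ph,o)
for x in (.04,-.04):
    P=[*(M+MX*x+MY*.005),.2]; a=proj(c,P); b=proj(s,P); print('hinge',((a+.42-[180,190])*6).round().tolist(),((b+.36-[320,110])*3.6).round().tolist())
E
```

```text
30 [[382.0, 156.0], [265.0, 251.0], [370.0, 327.0], [188.0, 179.0]]
35 [[371.0, 153.0], [271.0, 242.0], [359.0, 325.0], [193.0, 170.0]]
40 [[359.0, 150.0], [277.0, 232.0], [346.0, 322.0], [199.0, 161.0]]
45 [[346.0, 147.0], [284.0, 223.0], [333.0, 320.0], [206.0, 151.0]]
50 [[332.0, 144.0], [292.0, 214.0], [319.0, 318.0], [213.0, 143.0]]
55 [[317.0, 141.0], [300.0, 205.0], [304.0, 316.0], [220.0, 134.0]]
60 [[302.0, 138.0], [308.0, 197.0], [288.0, 314.0], [228.0, 126.0]]
65 [[286.0, 136.0], [316.0, 189.0], [272.0, 312.0], [236.0, 118.0]]
hinge [243.0, 169.0] [342.0, 247.0]
hinge [230.0, 335.0] [266.0, 178.0]
```

The crate stands home at x ≈ +4 mm, yaw ≈ −3.4° against the mill's −3.6°. That is inside the apron's 26 mm side margin, so I accept it. The apron measures about 58° above level, with its free edge at top-zoom column ~308. Next I bring the shut fingers above the gap behind the apron.

```bash
cat >> h.py <<'E'
def mw(x,y,z): return np.array([*(M+MX*x+MY*y),z])
E
python3 - <<'E'
from h import *
p,R,s=pose(); G=Rgoal(-3.6,15)
plan([(mw(0,-.17,.36),G,.048),(mw(-.001,-.008,.36),G,.045)])
E
```

```text
{"tx":0.040,"ty":0.003,"tz":0.001,"ax":0.5,"ay":-4.8,"az":0.2},
{"tx":0.040,"ty":0.003,"tz":-0.002,"ax":0.5,"ay":-4.8,"az":0.2},
{"tx":0.040,"ty":0.003,"tz":-0.006,"ax":0.5,"ay":-4.8,"az":0.2},
{"tx":0.039,"ty":0.003,"tz":-0.009,"ax":0.5,"ay":-4.8,"az":0.2},
--
{"tx":0.039,"ty":-0.000,"tz":0.010,"ax":-0.0,"ay":0.0,"az":-0.0},
{"tx":0.039,"ty":-0.000,"tz":0.010,"ax":-0.0,"ay":0.0,"az":-0.0},
{"tx":0.039,"ty":-0.000,"tz":0.010,"ax":-0.0,"ay":0.0,"az":-0.0},
{"tx":0.039,"ty":-0.000,"tz":0.010,"ax":-0.0,"ay":0.0,"az":-0.0},
--
```

Emit:
move_arm(rows=[{"tx": 0.04, "ty": 0.003, "tz": 0.001, "ax": 0.5, "ay": -4.8, "az": 0.2, "jaw": 255}, {"tx": 0.04, "ty": 0.003, "tz": -0.002, "ax": 0.5, "ay": -4.8, "az": 0.2, "jaw": 255}, {"tx": 0.04, "ty": 0.003, "tz": -0.006, "ax": 0.5, "ay": -4.8, "az": 0.2, "jaw": 255}, {"tx": 0.039, "ty": 0.003, "tz": -0.009, "ax": 0.5, "ay": -4.8, "az": 0.2, "jaw": 255}, {"tx": 0.03, "ty": 0, "tz": 0.005, "ax": 0, "ay": 0, "az": 0, "jaw": 255}, {"tx": 0, "ty": 0, "tz": 0, "ax": 0, "ay": 0, "az": 0, "jaw": 255}])

```text
time: 12.0
tool_pos: [0.5788, 0.134, 0.3454]
tool_rot: [-0.097, 0.726, 0.676, 0.081]
contact_force: [-0.6, -0.5, -1.0]
gripper_width: -0.002
```

```bash
python3 - <<'E'
from h import *
p,R,s=pose(); G=Rgoal(-3.6,15); print(p,tomill(p),R.as_matrix().round(3),s['gripper_width'])
plan([(mw(0,-.008,.36),G,.035),(mw(0,-.008,.30),G,.03)])
E
```

```text
[0.57883403 0.13403311 0.34542653] [-0.00335668 -0.13243899] [[ 0.073  0.997 -0.014]
 [ 0.966 -0.068  0.251]
 [ 0.249 -0.031 -0.968]] -0.0023200722883922574
{"tx":0.031,"ty":0.001,"tz":0.004,"ax":-0.4,"ay":0.1,"az":-0.2},
{"tx":0.031,"ty":0.001,"tz":0.004,"ax":-0.4,"ay":0.1,"az":-0.2},
{"tx":0.031,"ty":0.001,"tz":0.004,"ax":-0.4,"ay":0.1,"az":-0.2},
{"tx":0.031,"ty":0.001,"tz":0.004,"ax":-0.4,"ay":0.1,"az":-0.2},
--
{"tx":-0.008,"ty":-0.000,"tz":0.029,"ax":-0.0,"ay":-0.0,"az":0.0},
{"tx":-0.008,"ty":-0.000,"tz":0.029,"ax":-0.0,"ay":-0.0,"az":0.0},
--
```

Emit:
move_arm(rows=[{"tx": 0.031, "ty": 0.001, "tz": 0.004, "ax": -0.4, "ay": 0.1, "az": -0.2, "jaw": 255}, {"tx": 0.031, "ty": 0.001, "tz": 0.004, "ax": -0.4, "ay": 0.1, "az": -0.2, "jaw": 255}, {"tx": 0.031, "ty": 0.001, "tz": 0.004, "ax": -0.4, "ay": 0.1, "az": -0.2, "jaw": 255}, {"tx": 0.025, "ty": 0.001, "tz": 0.004, "ax": -0.4, "ay": 0.1, "az": -0.2, "jaw": 255}, {"tx": 0, "ty": 0, "tz": 0, "ax": 0, "ay": 0, "az": 0, "jaw": 255}])

```text
time: 12.5
tool_pos: [0.5873, 0.2545, 0.343]
tool_rot: [-0.095, 0.723, 0.679, 0.084]
contact_force: [0.1, -0.2, 0.2]
gripper_width: 0.001
```

```bash
python3 - <<'E'
from h import *
p,R,s=pose(); G=Rgoal(-3.6,15); print(p,tomill(p),R.as_matrix().round(3))
grab('scene','scene11.png');grab('wrist','wrist11.png')
a=cv2.imread('pics/scene11.png')[40:250,310:510]; cv2.imwrite('pics/scene11z.png',cv2.resize(a,None,fx=2.8,fy=2.8,interpolation=cv2.INTER_CUBIC))
plan([(mw(0,-.008,.258),G,.02)])
E
```

```text
[0.58734609 0.25451496 0.34295564] [-0.00242653 -0.01166041] [[ 0.064  0.998 -0.008]
 [ 0.966 -0.06   0.251]
 [ 0.25  -0.024 -0.968]]
{"tx":-0.003,"ty":0.001,"tz":0.017,"ax":-0.3,"ay":0.1,"az":-0.1},
{"tx":-0.003,"ty":0.001,"tz":0.017,"ax":-0.3,"ay":0.1,"az":-0.1},
{"tx":-0.003,"ty":0.001,"tz":0.017,"ax":-0.3,"ay":0.1,"az":-0.1},
{"tx":-0.003,"ty":0.001,"tz":0.017,"ax":-0.3,"ay":0.1,"az":-0.1},
{"tx":-0.003,"ty":0.001,"tz":0.017,"ax":-0.3,"ay":0.1,"az":-0.1},
--
```

View pics/scene11z.png

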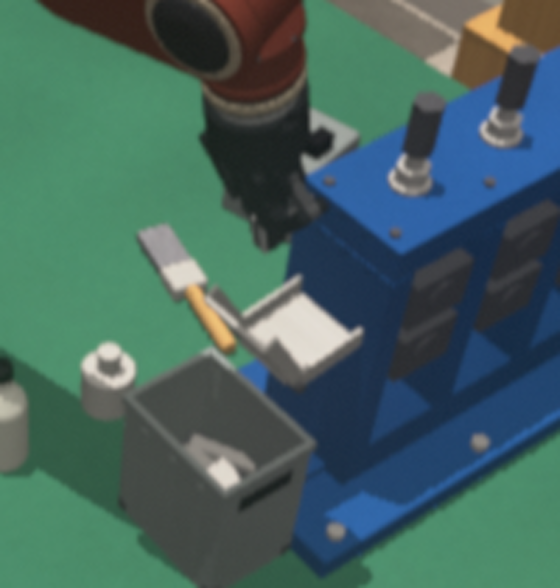

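View pics/wrist11.png

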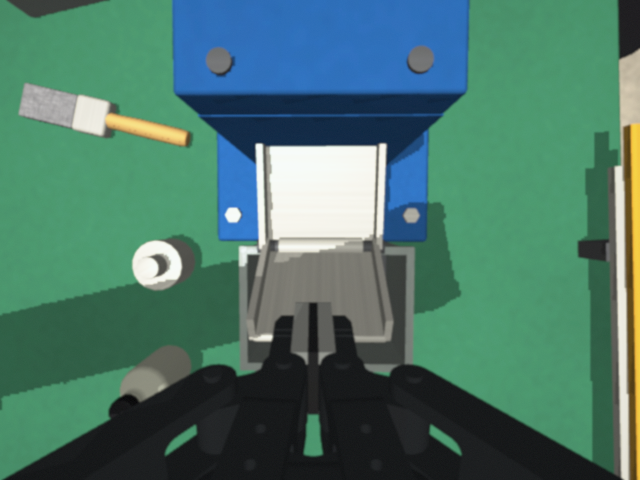

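The wrist view shows the tip over the apron. Trough centre is at column 322, crate rim centre at 326, i.e. about 4 mm off, which agrees with the fit. I'll descend behind the apron.

Emit:
move_arm(rows=[{"tx": -0.003, "ty": 0.001, "tz": 0.017, "ax": -0.3, "ay": 0.1, "az": -0.1, "jaw": 255}, {"tx": -0.003, "ty": 0.001, "tz": 0.017, "ax": -0.3, "ay": 0.1, "az": -0.1, "jaw": 255}, {"tx": -0.003, "ty": 0.001, "tz": 0.017, "ax": -0.3, "ay": 0.1, "az": -0.1, "jaw": 255}, {"tx": -0.003, "ty": 0.001, "tz": 0.017, "ax": -0.3, "ay": 0.1, "az": -0.1, "jaw": 255}, {"tx": -0.003, "ty": 0.001, "tz": 0.013, "ax": -0.3, "ay": 0.1, "az": -0.1, "jaw": 255}, {"tx": 0, "ty": 0, "tz": 0, "ax": 0, "ay": 0, "az": 0, "jaw": 255}])

```text
time: 13.2
tool_pos: [0.5915, 0.2494, 0.2512]
tool_rot: [-0.089, 0.726, 0.676, 0.093]
contact_force: [0.3, 2.1, -0.4]
gripper_width: 0.0
```

```bash
python3 - <<'E'
from h import *
p,R,s=pose(); G=Rgoal(-3.6,15); print(p,tomill(p),R.as_matrix().round(3),s['contact_force'])
grab('scene','scene12.png')
a=cv2.imread('pics/scene12.png')[40:250,310:510]; cv2.imwrite('pics/scene12z.png',cv2.resize(a,None,fx=2.8,fy=2.8,interpolation=cv2.INTER_CUBIC))
w=[]
r=.068
tx=np.array([np.cos(np.radians(15)),np.sin(np.radians(15))])
for ph in (55,45,35,25,15,5,-5,-15,-25,-35,-42):
    f=np.radians(ph); n=np.array([np.sin(f),np.cos(f)]); C=np.array([.005-r*np.cos(f),.2+r*np.sin(f)])
    q=C+n*(.011*abs(tx@n)); w.append((mw(0,*q),G,.05)); print(ph,q.round(3))
plan(w)
E
```

```text
[0.59150519 0.24935794 0.25116405] [ 0.00204817 -0.0165461 ] [[ 0.069  0.998  0.014]
 [ 0.965 -0.07   0.254]
 [ 0.254 -0.004 -0.967]] [ 0.27953488  2.12437185 -0.40619658]
55 [-0.026  0.262]
45 [-0.036  0.255]
35 [-0.046  0.246]
25 [-0.054  0.235]
15 [-0.059  0.223]
5 [-0.062  0.21 ]
-5 [-0.063  0.196]
-15 [-0.061  0.182]
-25 [-0.057  0.173]
-35 [-0.053  0.164]
-42 [-0.049  0.158]
{"tx":-0.006,"ty":-0.002,"tz":-0.011,"ax":-0.1,"ay":0.3,"az":-0.4},
--
{"tx":-0.012,"ty":0.000,"tz":0.004,"ax":0.0,"ay":0.0,"az":0.0},
--
{"tx":-0.012,"ty":-0.000,"tz":0.006,"ax":0.0,"ay":0.0,"az":0.0},
--
{"tx":-0.010,"ty":0.000,"tz":0.008,"ax":0.0,"ay":0.0,"az":0.0},
--
{"tx":-0.009,"ty":0.000,"tz":0.010,"ax":0.0,"ay":0.0,"az":0.0},
--
{"tx":-0.006,"ty":-0.000,"tz":0.012,"ax":0.0,"ay":0.0,"az":0.0},
--
{"tx":-0.004,"ty":-0.000,"tz":0.013,"ax":0.0,"ay":0.0,"az":0.0},
--
{"tx":-0.001,"ty":-0.000,"tz":0.014,"ax":0.0,"ay":0.0,"az":0.0},
--
{"tx":0.001,"ty":0.000,"tz":0.010,"ax":0.0,"ay":0.0,"az":0.0},
--
{"tx":0.002,"ty":-0.000,"tz":0.010,"ax":0.0,"ay":0.0,"az":0.0},
--
{"tx":0.002,"ty":0.000,"tz":0.007,"ax":0.0,"ay":0.0,"az":0.0},
--
```

View pics/scene12z.png

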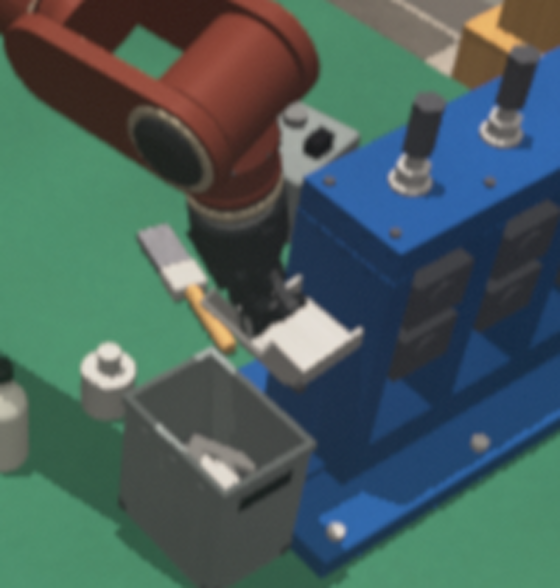

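The tip is behind the apron and touches it lightly (2 N). Now I sweep along the arc.

Emit:
move_arm(rows=[{"tx": -0.01, "ty": 0, "tz": -0.006, "ax": 0, "ay": 0, "az": 0, "jaw": 255}, {"tx": -0.012, "ty": 0, "tz": 0, "ax": 0, "ay": 0, "az": 0, "jaw": 255}, {"tx": -0.012, "ty": 0, "tz": 0.004, "ax": 0, "ay": 0, "az": 0, "jaw": 255}, {"tx": -0.012, "ty": 0, "tz": 0.007, "ax": 0, "ay": 0, "az": 0, "jaw": 255}, {"tx": -0.009, "ty": 0, "tz": 0.009, "ax": 0, "ay": 0, "az": 0, "jaw": 255}, {"tx": -0.007, "ty": 0, "tz": 0.01, "ax": 0, "ay": 0, "az": 0, "jaw": 255}, {"tx": 0, "ty": 0, "tz": 0, "ax": 0, "ay": 0, "az": 0, "jaw": 255}])

```text
time: 13.95
tool_pos: [0.5895, 0.1896, 0.2145]
tool_rot: [-0.086, 0.726, 0.676, 0.095]
contact_force: [-0.9, 0.7, 0.1]
gripper_width: -0.004
```

```bash
python3 - <<'E'
from h import *
p,R,s=pose(); print(p,tomill(p),R.as_matrix().round(3),s['contact_force'])
grab('scene','scene13.png');grab('wrist','wrist13.png')
a=cv2.imread('pics/scene13.png')[40:250,310:510]; cv2.imwrite('pics/scene13z.png',cv2.resize(a,None,fx=2.8,fy=2.8,interpolation=cv2.INTER_CUBIC))
E
```

```text
[0.58948044 0.18956219 0.21452704] [ 0.00378203 -0.07635099] [[ 0.068  0.997  0.022]
 [ 0.964 -0.072  0.254]
 [ 0.255  0.004 -0.967]] [-0.86228866  0.73889494  0.10305354]
```

View pics/scene13z.png

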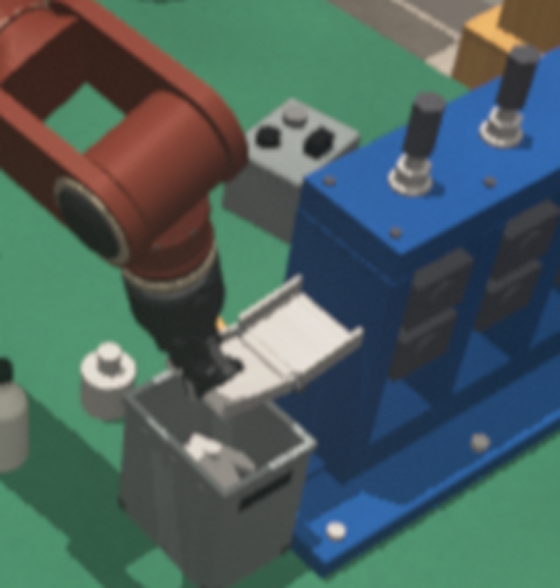

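View pics/wrist13.png

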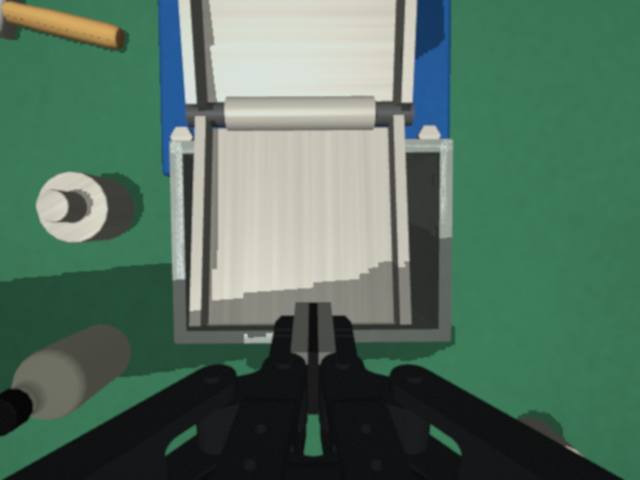

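The apron is now near level with the tip close to its free edge. I'll lift, step back toward the hinge and push it down the rest of the way.

Emit:
move_arm(rows=[{"tx": 0.002, "ty": -0.001, "tz": -0.012, "ax": 0, "ay": 0, "az": 0, "jaw": 255}, {"tx": 0.012, "ty": -0.001, "tz": 0, "ax": 0, "ay": 0, "az": 0, "jaw": 255}, {"tx": 0.008, "ty": -0.001, "tz": 0.002, "ax": 0, "ay": 0, "az": 0, "jaw": 255}, {"tx": -0.002, "ty": 0, "tz": 0.014, "ax": 0, "ay": 0, "az": 0, "jaw": 255}, {"tx": -0.002, "ty": 0, "tz": 0.014, "ax": 0, "ay": 0, "az": 0, "jaw": 255}, {"tx": 0, "ty": 0, "tz": 0.012, "ax": 0, "ay": 0, "az": 0, "jaw": 255}, {"tx": 0.001, "ty": 0, "tz": 0.01, "ax": 0, "ay": 0, "az": 0, "jaw": 255}, {"tx": 0, "ty": 0, "tz": 0, "ax": 0, "ay": 0, "az": 0, "jaw": 255}])

```text
time: 14.85
tool_pos: [0.5899, 0.2227, 0.181]
tool_rot: [-0.085, 0.724, 0.677, 0.097]
contact_force: [-0.2, 0.9, -0.2]
gripper_width: 0.002
```

```bash
python3 - <<'E'
from h import *
p,R,s=pose(); print(p,tomill(p),R.as_matrix().round(3),s['contact_force'])
grab('scene','scene14.png');grab('wrist','wrist14.png')
a=cv2.imread('pics/scene14.png')[40:250,310:510]; cv2.imwrite('pics/scene14z.png',cv2.resize(a,None,fx=2.8,fy=2.8,interpolation=cv2.INTER_CUBIC))
E
```

```text
[0.58986508 0.22267758 0.18100169] [ 0.00208657 -0.0432768 ] [[ 0.064  0.998  0.026]
 [ 0.965 -0.068  0.254]
 [ 0.255  0.009 -0.967]] [-0.22683688  0.8564421  -0.24844503]
```

View pics/scene14z.png

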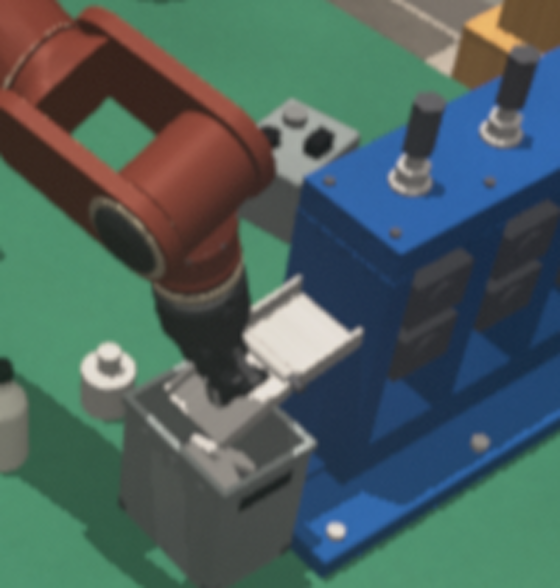

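View pics/wrist14.png

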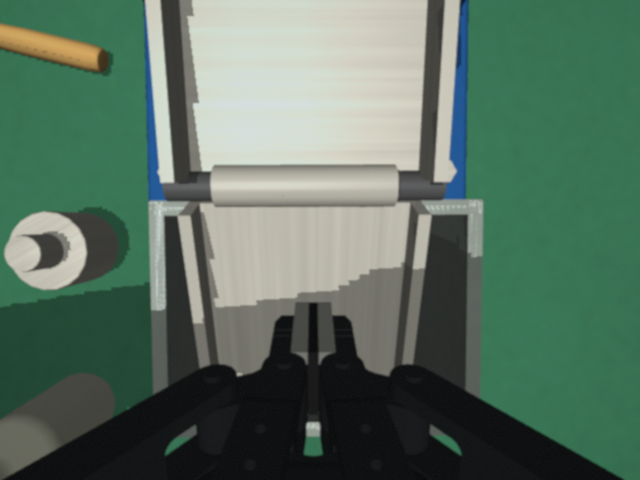

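The apron is about 22° below level. I'll push on to the stop in small steps and watch the force.

Emit:
move_arm(rows=[{"tx": 0, "ty": 0, "tz": 0.008, "ax": 0, "ay": 0, "az": 0, "jaw": 255}, {"tx": 0, "ty": 0, "tz": 0.007, "ax": 0, "ay": 0, "az": 0, "jaw": 255}, {"tx": 0, "ty": 0, "tz": 0.006, "ax": 0, "ay": 0, "az": 0, "jaw": 255}])

```text
time: 15.25
tool_pos: [0.5924, 0.2281, 0.167]
tool_rot: [-0.084, 0.724, 0.678, 0.099]
contact_force: [-16.8, -15.1, 35.0]
gripper_width: 0.003
```

```bash
python3 - <<'E'
from h import *
p,R,s=pose(); print(p,tomill(p),R.as_matrix().round(3),s['contact_force'])
E
```

```text
[0.59238265 0.22813957 0.16702821] [ 0.00425621 -0.03766751] [[ 0.062  0.998  0.03 ]
 [ 0.965 -0.067  0.255]
 [ 0.257  0.013 -0.966]] [-16.8318377  -15.13262089  35.0247984 ]
```

35 N at z = 0.167, y = −38 mm is exactly where the stop should be. I'll lift off and look.

Emit:
move_arm(rows=[{"tx": 0, "ty": 0, "tz": -0.02, "ax": 0, "ay": 0, "az": 0, "jaw": 255}, {"tx": 0, "ty": 0, "tz": -0.04, "ax": 0, "ay": 0, "az": 0, "jaw": 255}, {"tx": -0.01, "ty": 0, "tz": -0.045, "ax": 0, "ay": 0, "az": 0, "jaw": 255}, {"tx": -0.03, "ty": 0, "tz": -0.035, "ax": 0, "ay": 0, "az": 0, "jaw": 255}, {"tx": -0.045, "ty": 0, "tz": -0.01, "ax": 0, "ay": 0, "az": 0, "jaw": 255}, {"tx": -0.045, "ty": 0, "tz": -0.01, "ax": 0, "ay": 0, "az": 0, "jaw": 255}, {"tx": -0.045, "ty": 0, "tz": -0.01, "ax": 0, "ay": 0, "az": 0, "jaw": 255}, {"tx": -0.03, "ty": 0, "tz": -0.01, "ax": 0, "ay": 0, "az": 0, "jaw": 255}, {"tx": 0, "ty": 0, "tz": 0, "ax": 0, "ay": 0, "az": 0, "jaw": 255}])

```text
time: 16.15
tool_pos: [0.5728, -0.0237, 0.2885]
tool_rot: [-0.083, 0.723, 0.679, 0.096]
contact_force: [-0.0, 0.3, -0.5]
gripper_width: 0.002
```

```bash
python3 - <<'E'
from h import *
p,R,s=pose(); print(p,tomill(p),s['contact_force'],s['time'])
grab('scene','scene15.png');grab('top','top15.png')
a=cv2.imread('pics/scene15.png')[110:270,320:470]; cv2.imwrite('pics/scene15z.png',cv2.resize(a,None,fx=3.6,fy=3.6,interpolation=cv2.INTER_CUBIC))
a=cv2.imread('pics/top15.png')[190:290,180:300]; cv2.imwrite('pics/top15z.png',cv2.resize(a,None,fx=6,fy=6,interpolation=cv2.INTER_CUBIC))
c=load('top15.png'); s=load('scene15.png')
for ph in (-20,-30,-34,-38,-42):
    f=np.radians(ph); o=[]
    for x in (.04,-.04):
        P=mw(x,.005-.085*np.cos(f),.2+.085*np.sin(f))
        a=proj(c,P); b=proj(s,P); o+=[((a+.42-[180,190])*6).round().tolist(),((b+.36-[320,110])*3.6).round().tolist()]
    print(ph,o)
E
```

```text
[ 0.57283472 -0.02372395  0.28846193] [ 0.0005615  -0.29026146] [-0.02985071  0.27319257 -0.51485588] 16.15
-20 [[419.0, 188.0], [247.0, 327.0], [408.0, 351.0], [173.0, 255.0]]
-30 [[411.0, 193.0], [252.0, 335.0], [399.0, 355.0], [179.0, 265.0]]
-34 [[406.0, 195.0], [255.0, 338.0], [395.0, 356.0], [182.0, 267.0]]
-38 [[400.0, 197.0], [258.0, 340.0], [389.0, 357.0], [186.0, 270.0]]
-42 [[394.0, 198.0], [262.0, 342.0], [383.0, 358.0], [189.0, 272.0]]
```

View pics/scene15z.png

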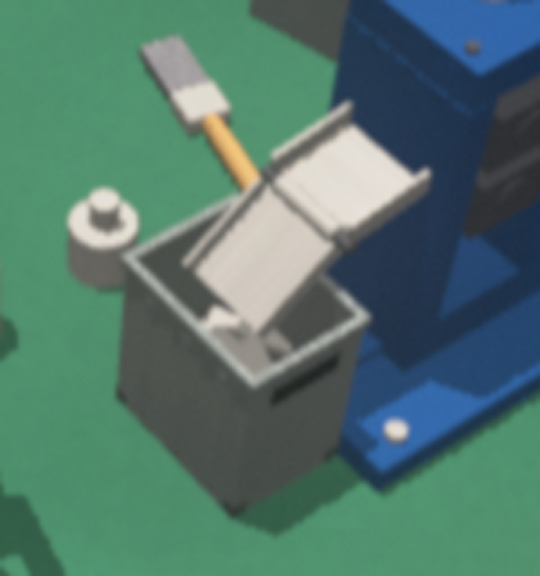

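View pics/top15z.png

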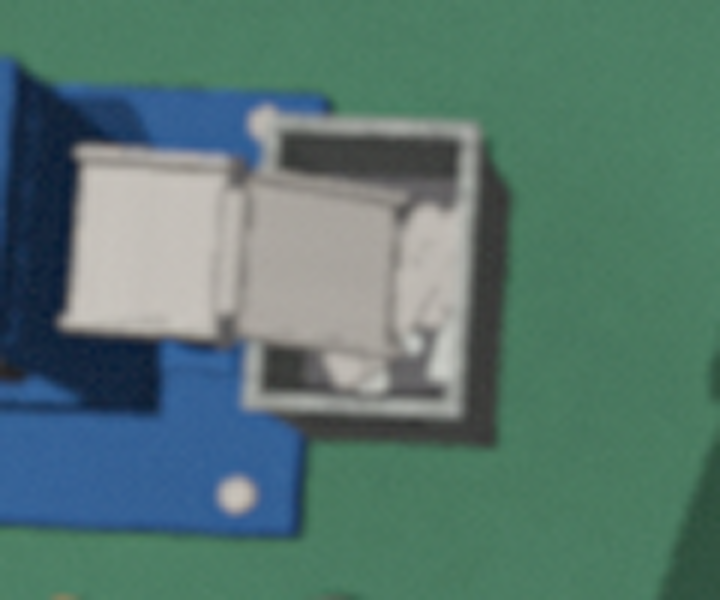

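View pics/top15.png

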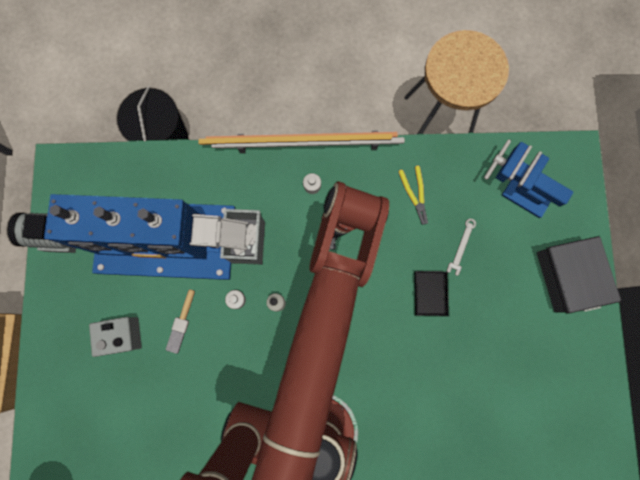

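The apron's free edge shows at top-zoom columns 405/389 against 400/389 predicted for the −38° stop. The crate's corners are at the same pixels as before the apron push, and the bystanders are where they were. Handing in.

```bash
python3 - <<'E'
from h import *
print(manip.job_done()); print(manip.state()['time'])
E
```

```text
the job is handed in; nothing more can be done
None
the job is handed in; nothing more can be done
```

The crate is against the mill bed and the apron is folded down onto its stop. The job was handed in at about 16 s of the 70 s limit; no verdict is given.

**Crate:** I pushed it low with the two open fingers, about 30 mm above the bench, at 11–13 N. The force rose to 30 N when it met the bed edge. It stayed flat in every picture. The last fits put it home against the edge, and its yaw is within about 0.3° of the mill's.

**Centring:** the crate is not dead centre. The checks put it 3–5 mm off toward the far side (+x of the mill). I accepted that because the apron has about 26 mm to spare on each side inside the crate.

**Apron:** I folded it down with the shut fingers on its mill-side face. The fingertips stopped at 35 N up (42 N in total, through the fingers), at the spot expected for the stop. In the last pictures the free edge sits inside the crate, within a few pixels of the position predicted for 38° below level.

**Checks that disagreed:** the scene camera placed the crate 2–4 mm further toward the mill and further off centre than the top camera did, so I relied on the force at the stop and on both cameras together.

The crate did not shift while the apron was pushed, and in the last top view the rolls, oiler, tray, spanner, pliers and brush were where they started. The robot was clear of everything at hand-in.

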